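# Drift out the hinge pin of a shoe last and carry the pin pan to the stand

## Robot

A 7-joint arm with a two-finger parallel gripper is mounted at the origin on the work surface. World frame = base frame: x ahead of the robot, y to its left, z up, the work surface at z = 0. Lengths are in m, angles in rad, forces in N, time in s.
With the tool pointing down it reaches from about 0.4 to 0.875 m from the base axis. Payload 19.3 kg.
Tool frame: the origin (TCP) lies at the very end of the fingers, on their centre line; the grasp point (between the pads) lies 19 mm behind it (bot.grasp_offset is the distance from the TCP to the grasp point, in m); z points along the fingers, x is the direction in which the jaws open and shut, and the axes are right-handed (so a half turn about z gives the same grasp; the last joint's range is limited). The gripper opens to 85 mm and grips with 20 to 120 N. Pads are 22 mm wide; open, the fingers measure 114 mm over their backs; the gripper's body (76 mm by 85 mm) begins 54 mm behind the grasp point. The pads swing forward as they close: fully open they stand 13 mm farther back than shut.
Start: joints at [1.1, 0.521, -0.036, 1.599, 0.021, 1.021, -0.113], TCP at [0.244, -0.575, 0.231] pointing down, gripper open.
Joint ranges: [-2.91, 2.91], [-0.3, 2.13], [-1.5, 1.42], [0.17, 2.43], [-1.26, 4.41], [0.16, 1.93], [-2.52, 2.52]. Speed limits (rad/s): [1.89, 1.89, 2.39, 2.39, 3.01, 3.01, 3.01].

## Interface

Orientations are given as [roll, pitch, yaw] about the fixed x, y, z axes, in that order (R = Rz(yaw) Ry(pitch) Rx(roll)).
In Python, from workcell import status, grab_frame, calibration, job, regions_of, mark_of, bot gives the robot as it stands.
- The arm moves only by the tool carry_out, never from a script. Its argument "deltas" is one flat list of numbers, 5 for each row, row after row: the opening, from -1 (shut) to 1 (fully open), then the shift along the tool's x, y, z in cm, then the turn about the tool's z in degrees. A call has 1 to 20 rows; each row shifts and turns the commanded pose from where the row before left it, along the tool's axes as they then stand; what a row does not reach is not made up. A row lasts 1/12 s, in which the tool goes at most 41.7 mm and 7.16 degrees, less where a joint would pass 70% of its speed; a pose out of reach is approached as far as the arm can. A call with a gripper value outside its range is refused whole. The fingers move at their own pace and stop on an object; "newtons" is the grip in N (left out, the last holds). Time passes only in rows, so rows that do not move let the fingers close. It gives the time, the measured TCP pose, the force and the opening at its end, in the units of the state.
- status.observe(): the state, without advancing time (a new reading comes with each control period).
- grab_frame(name): name is "scene" or "top"; returns the picture (480x640x3 uint8, red, green, blue); there is no depth.
- calibration(name): a dict with "fov_y" (degrees; the focal length in pixels is half the picture's height over the tangent of half this angle, whatever the lens; pixels are square), "cx", "cy" (the principal point, pixels), "R" (3x3) and "t" (3): a world point X has camera coordinates R X + t. Camera axes: x right, y down, z forward; pixel columns grow to the right and rows downward; lengths in m; the calibration is good to about 2 mm. A picture is of the moment at which its call begins. calibration takes no time and is no camera call.
- job.job_done(): hands the job in, once; it reports no verdict.
Trained networks look in the newest picture that a camera, given by its name, has taken for a name from the list of things; names that differ only in an ending like _2 or _b are one class to them, and where a whole thing is asked for, a point or a joint stands for the part that bears it (a point fixed in the world has none). Each returns a list of dicts, best first, with "p" (0 to 1); they miss things now and then, are a little off and sometimes report something else, mostly with a low value. They report only what shows in the picture. A call takes as long as a camera call. They do not tell look-alikes from the thing itself.
- regions_of(camera, target): "region" (480x640 bool, what is visible of it) and "xy" ([column, row] in pixels, amid what is visible of it).
- mark_of(camera, target): "xy" ([column, row] in pixels: a listed point, or the origin of a listed thing).
The state is a dict: "clock": time; "qpos": joint angles; "qd": joint speeds; "joint_efforts": joint torques, N m; "position": TCP position; "tool_rot": TCP orientation; "force": force on the tool from outside, world axes, zero at the start; "moment": the same for the moment, N m; "grip_width": finger opening in m.
Only numpy, scipy, OpenCV 4.12 (cv2) and the standard library are available. Lean on these libraries where they do the work, as an engineer would, in place of code of your own. Each camera call takes 0.05 s, during which the arm holds its last target.

## Task

Take the drift from the tool block and gently push the hinge pin down through the shoe last until it drops into the pan underneath, then put the drift back fully home in its hole, taking care not to press the drift hard against the last itself. Draw the pan out from under the last, carry it level and set it down gently in the middle of the perforated steel stand, with all four pins still in it and nothing spilled on the way. Leave the hammer, the tub, the tin and the bottle where they are.

Things in the scene. Friction and masses are not known exactly. Their poses are not given: they have to be found in the camera images.
- last: grey-green plastic shoe last, fixed on its side on two wooden blocks, clamped at the heel. Origin on the bench under the bore, z up; x towards the toe (heel at -86 mm, toe +136), y from sole (-36) to cone (+47 at the bore). Side faces 84 and 140 mm up at the bore, top 152 mm at most; clamp at x = -66, y = -95 to -10, 156 mm high. Gap between the blocks: x = -48 to +54 mm, open along y
- bore_mouth (a point): centre of the upper mouth of the hinge bore, 140 mm over the bench: a straight upright round hole of 12 mm diameter, 56 mm long, right through the last, open below over the pan
- pin_center (a point): centre of the steel hinge pin in the bore (10 mm diameter, 36 mm long, 22 g; its z axis is its length). At the start upright, its top 10 mm below the bore's mouth. The bore grips it tightly midway: it yields to a push of roughly 6 to 15 N, down through some 20 mm, then drops free into the pan; the bore also rubs on the drift
- drift_grip (a point): half-way up the knurled grip of the drift (steel push-rod, 130 g): grip a cylinder of 20 mm diameter, 50 mm long; below it a shank of 10 mm diameter, 65 mm long, flat-ended with the last 2.5 mm tapered to 7 mm. It stands upright in the tool block, the grip's shoulder resting on the block's top. z is its axis, upwards
- drift_tip (a point): centre of the drift's lower end, 90 mm below drift_grip
- block_hole (a point): centre of the mouth of the drift's hole in the fixed wooden tool block: upright, 15 mm diameter, right through, 75 mm over the bench. The block is 44 mm (x) by 150 mm (y) by 75 mm; the hole is 45 mm from its middle along +y; two fixed hollow punches stand 65 and 97 mm from the hole along -y, up to 30 mm above the block. Axes as the block's
- pan: open sheet-steel pan, 62 mm (x) by 130 mm (y) by 34 mm high, walls and floor 3 mm, 0.4 to 0.65 kg, with a pull knob on a rod along +y. Origin in the middle of its underside, z up. At the start it stands on the bench under the last between the blocks, its middle nearly under the bore, its knob out on the cone (+y) side of the last
- pan_center (a point): middle of the pan, half-way up (17 mm above its underside); axes as the pan's
- pan_knob (a point): centre of the pan's pull knob, a wooden ball of 20 mm diameter on an 8 mm rod along y: 122 mm from the pan's middle along its +y, 24 mm above its underside. It is for pulling only: lifted by it, the heavy pan swings down about the ball
- pin1_center (a point): another loose hinge pin of the same kind (steel, 10 mm diameter, 36 mm long, 22 g), lying in the pan at the start; the point is its centre, its own z axis its length
- pin2_center (a point): another loose hinge pin of the same kind (steel, 10 mm diameter, 36 mm long, 22 g), lying in the pan at the start; the point is its centre, its own z axis its length
- pin3_center (a point): another loose hinge pin of the same kind (steel, 10 mm diameter, 36 mm long, 22 g), lying in the pan at the start; the point is its centre, its own z axis its length
- stand_top (a point): middle of the flat perforated top of the fixed dark steel stand, 180 mm (x) by 200 mm (y), 75 mm over the bench; axes as the stand's
- hammer: hammer lying on the bench, 240 mm long, origin in its middle; leave alone
- tub: clear plastic tub, 100 by 140 by 60 mm, origin under its middle; leave alone
- tin: steel tin, 72 mm diameter, 90 mm high, origin under its middle; leave alone
- glue: red glue bottle, 56 mm diameter, 150 mm high, origin under its middle; leave alone
Not all that is in view belongs to the job. What is meant by the part that bears drift_grip is not red, and is the smaller of those in its own colour. What is shaped like the pan but orange is not meant.

How it is judged:
On the way, in this order (a step that is already met when the one before it is completed fails the run):
1. the drift is in the bore of the last, its tip more than 6 mm below the mouth (horizontal distance between drift_tip and bore_mouth below 0.006 m and z of drift_tip in the frame of last between 0.06 and 0.134 m), for 0.05 s.
2. the hinge pin has dropped into the pan, and the pan holds all four pins (x of pin_center in the frame of pan between -0.031 and 0.031 m and y of pin_center in the frame of pan between -0.065 and 0.065 m and z of pin_center in the frame of pan between 0 and 0.034 m and x of pin1_center in the frame of pan between -0.031 and 0.031 m and y of pin1_center in the frame of pan between -0.065 and 0.065 m and z of pin1_center in the frame of pan between 0 and 0.034 m and x of pin2_center in the frame of pan between -0.031 and 0.031 m and y of pin2_center in the frame of pan between -0.065 and 0.065 m and z of pin2_center in the frame of pan between 0 and 0.034 m and x of pin3_center in the frame of pan between -0.031 and 0.031 m and y of pin3_center in the frame of pan between -0.065 and 0.065 m and z of pin3_center in the frame of pan between 0 and 0.034 m), for 0.2 s.
At the end, for the whole second after the job is handed in: all four pins lie in the pan, below its rim; the pan stands flat (within 5 degrees) and at rest on the stand's top, its middle within 40 mm of the stand's middle; the drift is back in its hole in the tool block, down to within 10 mm of fully home (all of step 2 and horizontal distance between pan_center and stand_top below 0.04 m and height (world z) of pan between 0.07 and 0.081 m and angle between pan's own z axis and vertical below 0.08 rad and linear speed of pan below 0.02 m/s and horizontal distance between drift_tip and block_hole below 0.01 m and height (world z) of drift_tip below 0.02 m and angle between drift_grip's own z axis and vertical below 0.12 rad); the robot touches nothing.
It fails at once if the pan is tipped more than 20 degrees (angle between pan's own z axis and vertical above 0.35 rad).
It fails at once if a pin is spilled from the pan (distance between any of pin1_center, pin2_center, pin3_center and pan_center above 0.085 m).
It fails at once if the drift is pressed against the last with more than 50 N (contact force between drift and last above 50 N).
It fails at once if the pan is let fall onto the stand (faster than 0.4 m/s within 20 mm above it) (linear speed of pan above 0.4 m/s and height (world z) of pan below 0.095 m and horizontal distance between pan_center and stand_top below 0.06 m).
It fails at once if the hammer, tub, tin or bottle is moved more than 30 mm (distance of any of hammer, tub, tin, glue from where it was at the start of the episode above 0.03 m).
It also fails if it takes over 72 s, if anything falls off the work surface, if the arm or the gripper's body presses on something with over 40 N, if the wrist force passes 120 N, or if a joint passes its speed limit or range.

## Working session

There is one attempt and no reset: what is moved stays moved. The work goes in short steps, Python scripts to look and compute and a tool call to move; the robot and the scene stay as the last step left them, time stands still between calls to the robot, and variables do not carry over. Pictures are saved under pics/ and viewed, and the job is handed in when it is done.

Besides the shell and the picture viewer there is one more tool, called after "Emit:" by a JSON object that holds its "api" and its "payload", one argument or row to a line. carry_out: Moves the arm, as the interface text tells. Its arguments: {"type":"object","properties":{"deltas":{"type":"array","items":{"type":"number"}},"newtons":{"type":"number"}},"required":["deltas"]}

```bash
ls; mkdir -p pics
python3 - <<'E'
from workcell import *
import cv2
for n in("scene","top"):
    im=grab_frame(n); cv2.imwrite(f"pics/{n}0.png",im[:,:,::-1]); c=calibration(n); print(n,c)
s=status.observe(); print(s); print(bot.grasp_offset, dir(bot))
E
```

```text
pics
scene {'fov_y': 44.49280410429226, 'cx': 318.8931857461405, 'cy': 235.9618855409822, 'R': array([[ 0.44115313,  0.8974199 ,  0.00462927],
       [ 0.74944658, -0.36556511, -0.55198911],
       [-0.49367371,  0.24698111, -0.83383847]]), 't': array([-0.24873958, -0.37367238,  1.65351373])}
top {'fov_y': 50.1726236740399, 'cx': 315.4549260582798, 'cy': 251.55909183712717, 'R': array([[ 0.1062397 , -0.9943385 ,  0.00202035],
       [-0.97140511, -0.10422285, -0.21333004],
       [ 0.21233284,  0.02070154, -0.9769781 ]]), 't': array([-0.06085205,  0.56443741,  1.15348793])}
{'clock': 0.1, 'qpos': array([ 1.09983267,  0.52197312, -0.03633437,  1.59993623,  0.0211761 ,
        1.02111984, -0.11279759]), 'qd': array([ 0.00146942, -0.00030277, -0.00180675,  0.00068085, -0.0010801 ,
        0.00060619,  0.00090036]), 'joint_efforts': array([ 5.23479714e-03, -9.28478479e+01,  1.98464312e+00, -3.70527899e+01,
        1.81988196e-02,  5.34072344e-03,  1.29288401e-04]), 'position': array([ 0.24368516, -0.57520517,  0.23077684]), 'tool_rot': array([ 3.14154227e+00,  1.05149029e-03, -1.17004801e+00]), 'force': array([-0.78160922, -0.22478127,  0.19332254]), 'moment': array([ 0.04432029, -0.02288399, -0.00754718]), 'grip_width': 0.08531903201000714}
0.0187 ['IKError', '__class__', '__delattr__', '__dict__', '__dir__', '__doc__', '__eq__', '__format__', '__ge__', '__getattribute__', '__getstate__', '__gt__', '__hash__', '__init__', '__init_subclass__', '__le__', '__lt__', '__module__', '__ne__', '__new__', '__reduce__', '__reduce_ex__', '__repr__', '__setattr__', '__sizeof__', '__str__', '__subclasshook__', '__weakref__', 'grasp_offset']
```

View pics/scene0.png

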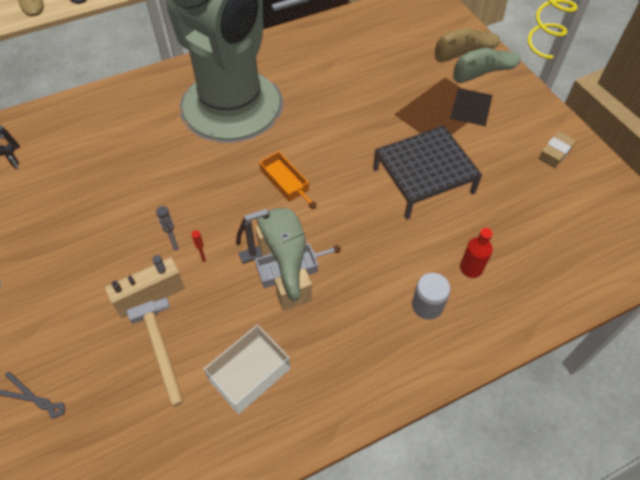

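View pics/top0.png

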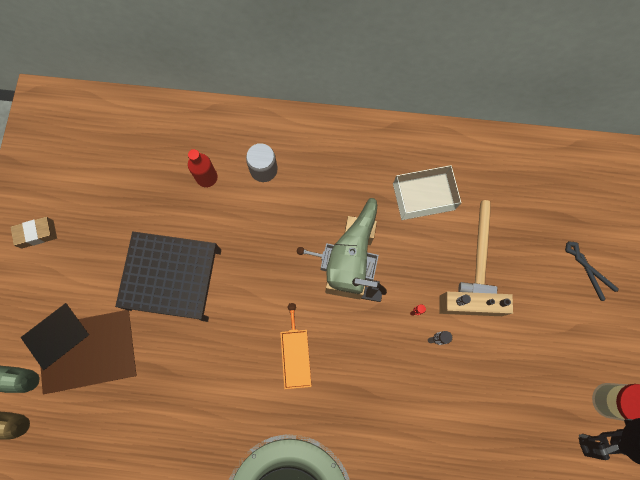

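```bash
cat > h.py <<'E'
from workcell import *
import numpy as np, cv2
H={}
def cam(n):
    c=calibration(n); f=240/np.tan(np.radians(c['fov_y']/2)); return f,c['cx'],c['cy'],np.array(c['R']),np.array(c['t'])
def ray(n,uv):
    f,cx,cy,R,t=cam(n); d=R.T@np.array([(uv[0]-cx)/f,(uv[1]-cy)/f,1]); return -R.T@t,d/np.linalg.norm(d)
def atz(n,uv,z):
    o,d=ray(n,uv); return o+d*(z-o[2])/d[2]
def proj(n,X):
    f,cx,cy,R,t=cam(n); p=R@np.array(X)+t; return np.array([cx+f*p[0]/p[2],cy+f*p[1]/p[2]])
def tri(a,b):
    o1,d1=ray("scene",a);o2,d2=ray("top",b)
    A=np.c_[d1,-d2]; s=np.linalg.lstsq(A,o2-o1,rcond=None)[0]
    p,q=o1+s[0]*d1,o2+s[1]*d2
    return (p+q)/2,np.linalg.norm(p-q)
def state():
    s=status.observe(); print({k:np.round(s[k],4) for k in('clock','position','tool_rot','force','grip_width','qpos')}); return s
def crop(n,c,w,scale,name):
    im=grab_frame(n); x,y=int(c[0]),int(c[1]); p=im[max(0,y-w):y+w,max(0,x-w):x+w]
    cv2.imwrite("pics/"+name,cv2.resize(p,None,fx=scale,fy=scale,interpolation=cv2.INTER_CUBIC)[:,:,::-1])
E
python3 - <<'E'
from h import *
zs=dict(bore_mouth=.14,drift_grip=.1,block_hole=.075,pan_knob=.024,stand_top=.075,pan_center=.017,last=0,pin1_center=.008,pin2_center=.008,pin3_center=.008,drift_tip=.01,pin_center=.12,tub=0,tin=0,glue=0,hammer=.01)
for k,z in zs.items():
    for n in("scene","top"):
        for m in mark_of(n,k)[:4]:
            print(k,n,round(m['p'],2),np.round(m['xy'],1),np.round(atz(n,m['xy'],z)[:2],4))
crop("top",(355,260),60,6,"last_top.png");crop("scene",(285,255),60,6,"last_sc.png")
crop("top",(470,300),50,6,"blk_top.png");crop("scene",(150,280),50,6,"blk_sc.png")
E
```

```text
bore_mouth scene 0.71 [287.8 235.9] [ 0.5652 -0.0746]
bore_mouth top 0.6 [353.3 248. ] [ 0.5675 -0.0846]
drift_grip scene 0.68 [159.  266.6] [ 0.4918 -0.3425]
drift_grip scene 0.65 [162.5 218.1] [ 0.3741 -0.297 ]
drift_grip scene 0.57 [198.1 239.6] [ 0.4634 -0.245 ]
drift_grip top 0.59 [441.5 335.8] [ 0.3993 -0.2988]
drift_grip top 0.43 [459.4 301. ] [ 0.4807 -0.3346]
block_hole scene 0.7 [159.9 269.2] [ 0.4823 -0.3432]
block_hole top 0.68 [460.3 301.3] [ 0.484  -0.3435]
pan_knob scene 0.92 [335.4 244.7] [0.5642 0.0425]
pan_knob scene 0.81 [313.6 206.7] [0.4433 0.0448]
pan_knob top 0.93 [298.2 249.5] [0.5764 0.0429]
pan_knob top 0.74 [364.7 269.7] [ 0.5437 -0.1231]
stand_top scene 0.95 [425.2 158.8] [0.4659 0.3395]
stand_top scene 0.7 [286.9 265.7] [ 0.5947 -0.093 ]
stand_top scene 0.59 [307.7 260. ] [ 0.6014 -0.0461]
stand_top scene 0.55 [473.9 268.9] [0.7798 0.2679]
stand_top top 0.87 [163.1 275.2] [0.4713 0.3442]
pan_center scene 0.86 [284.9 259.5] [ 0.5453 -0.0782]
pan_center scene 0.77 [280.7 175.3] [0.3132 0.0152]
pan_center scene 0.49 [249.5 371.5] [ 0.7579 -0.2539]
pan_center
[... 470 characters left out ...]
scene 0.58 [207.8 256.9] [ 0.4564 -0.2346]
drift_tip top 0.63 [428. 341.] [ 0.3906 -0.2889]
drift_tip top 0.61 [411.4 312.3] [ 0.4545 -0.2451]
pin_center scene 0.43 [161.5 270.5] [ 0.5164 -0.3403]
tub scene 0.96 [248.4 371.7] [ 0.7507 -0.2552]
tub top 0.94 [422.2 196.6] [ 0.7527 -0.2547]
tin scene 0.96 [426.3 306.4] [0.7846 0.1577]
tin top 0.73 [261.5 169.1] [0.7827 0.1625]
tin top 0.29 [463.  300.2] [ 0.4985 -0.3702]
glue scene 0.85 [470.  268.4] [0.7456 0.3008]
glue scene 0.54 [306.6 261.4] [ 0.5625 -0.0313]
glue top 0.79 [209.2 175.6] [0.7507 0.2939]
glue top 0.7 [261.4 171.8] [0.7753 0.1618]
hammer scene 0.65 [160.1 356.2] [ 0.6422 -0.4087]
hammer top 0.72 [479.  247.5] [ 0.6322 -0.401 ]
```

View pics/last_top.png

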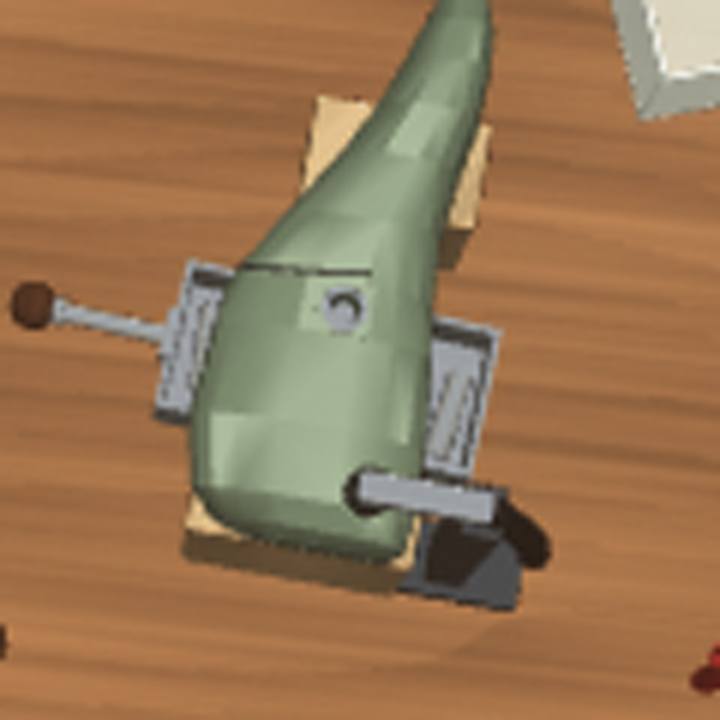

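View pics/last_sc.png

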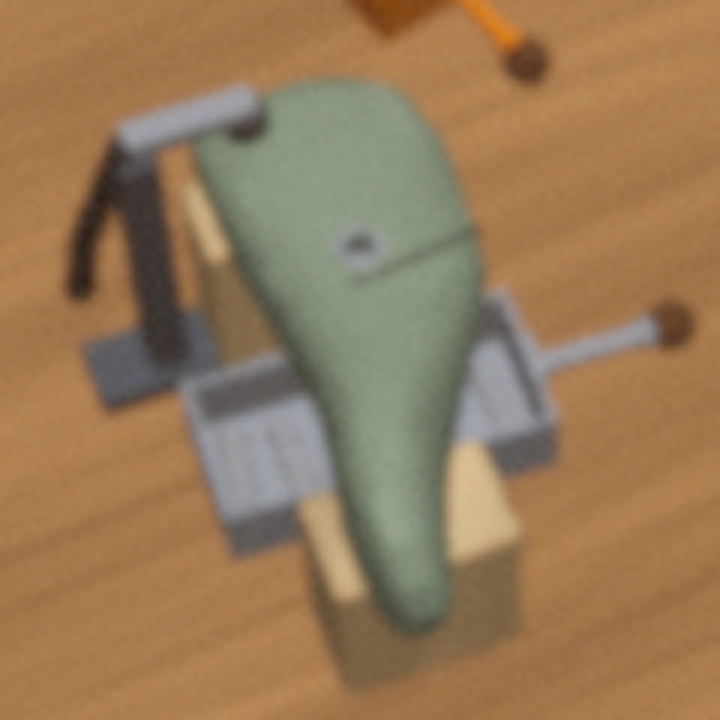

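View pics/blk_top.png

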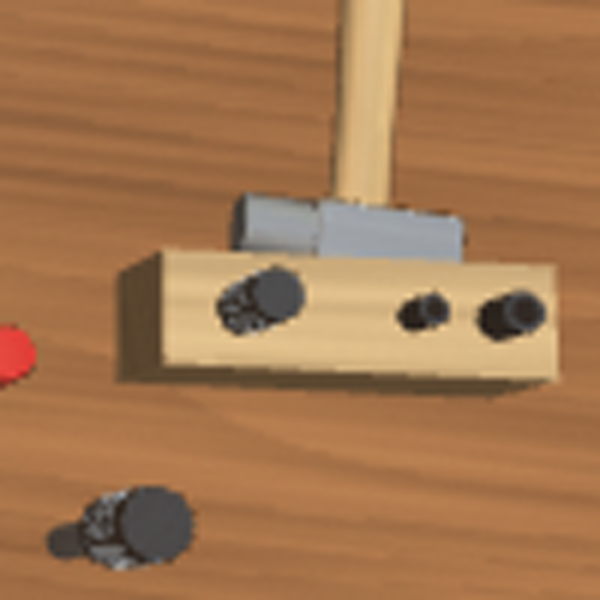

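View pics/blk_sc.png

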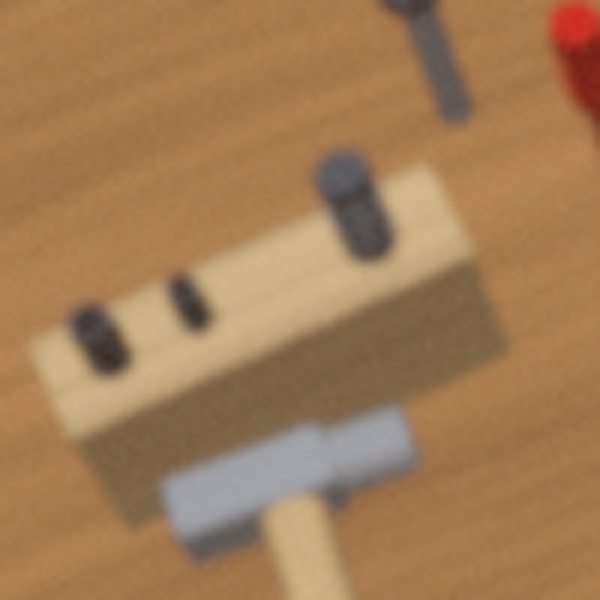

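Run:
```python
from h import *
print("bore",tri((284.4,235.9),(351.6,250.9)), atz("scene",(284.4,235.9),.14), atz("top",(351.6,250.9),.14))
print("grip top",tri((156.8,258.8),(465.5,299.0)), atz("scene",(156.8,258.8),.125), atz("top",(465.5,299.),.125))
for n in("scene","top"):
    r=regions_of(n,"bore_mouth") if 0 else []
    for k in("drift_grip","pan_knob","pan"):
        for m in regions_of(n,k)[:3]:
            g=m['region']; ys,xs=np.nonzero(g); print(n,k,round(m['p'],2),np.round(m['xy'],1),g.sum(),xs.min(),xs.max(),ys.min(),ys.max(),xs.mean().round(1),ys.mean().round(1))
im=grab_frame("top"); c=(352,251); p=im[c[1]-8:c[1]+9,c[0]-8:c[0]+9]
print(cv2.cvtColor(p,cv2.COLOR_RGB2GRAY)); print((p[:,:,1].astype(int)-p[:,:,2]))
im=grab_frame("scene"); c=(284,236); p=im[c[1]-8:c[1]+9,c[0]-8:c[0]+9]
print(cv2.cvtColor(p,cv2.COLOR_RGB2GRAY)); print((p[:,:,1].astype(int)-p[:,:,2]))
# block top edges top cam corners
for uv in ((446.6,292),(512,293.7),(446.8,310.5),(511.8,313)): print(atz("top",uv,.075).round(4))
```

```text
bore (array([ 0.56100589, -0.0810948 ,  0.13858015]), np.float64(0.000866330672176729)) [ 0.5620212  -0.08101232  0.14      ] [ 0.56054511 -0.08143344  0.14      ]
grip top (array([ 0.48398229, -0.34147147,  0.11950192]), np.float64(0.002225240293565448)) [ 0.48823636 -0.34033354  0.125     ] [ 0.48284662 -0.34103028  0.125     ]
scene drift_grip 0.78 [166.  221.9] 459 156 177 206 249 166.4 224.1
scene drift_grip 0.7 [158.4 267. ] 166 152 165 255 273 158.4 264.2
scene drift_grip 0.65 [199.7 244.2] 245 191 205 230 261 198.2 243.4
scene pan_knob 0.61 [275.1 260. ] 852 255 340 243 286 289.9 262.7
scene pan_knob 0.59 [284.6 178.3] 1506 258 315 151 208 284.8 177.1
scene pan 0.7 [288.2 175.5] 1477 259 316 151 208 285.2 177.2
scene pan 0.66 [274.2 264.9] 948 255 340 243 287 288.1 264.0
scene pan 0.15 [159.1 263.2] 160 153 165 255 273 158.6 264.4
top drift_grip 0.74 [201.4 166.4] 765 188 216 149 186 201.4 168.4
top pan_knob 0.78 [296. 354.] 1654 281 310 303 388 295.1 355.6
top pan_knob 0.72 [326.3 254.1] 442 297 377 244 280 339.4 258.3
top pan 0.94 [295.1 355.8] 1670 281 311 303 388 295.1 35
[... 3720 characters left out ...]
]
 [25 24 21 21 17  9  5  4  6  6  4  5  9 18 22 25 23]
 [22 24 21 21 13  6  4  5  8 10  2  1  6 15 20 22 23]
 [23 24 24 20 14  5  0  3  3  2  1 -1  4 16 21 24 23]
 [24 22 23 20 15  5  0 -3 -3  0 -1  0  5 15 20 22 21]
 [22 24 22 21 18 10  3  0  0  0  2  7 13 16 21 20 21]
 [24 22 23 23 22 17 12  8  5  7 10 14 16 19 19 18 21]
 [24 24 24 23 21 20 20 14 15 17 16 18 19 20 21 20 23]
 [21 23 24 23 23 23 20 21 18 19 19 19 20 21 20 23 23]
 [23 22 21 23 24 23 22 23 21 21 22 21 23 24 22 25 26]
 [20 24 22 22 26 22 21 23 21 24 22 23 24 23 24 24 23]
 [23 23 23 22 24 23 23 23 22 24 23 25 23 21 22 23 22]]
[ 0.5021 -0.3111  0.075 ]
[ 0.5142 -0.461   0.075 ]
[ 0.4596 -0.3137  0.075 ]
[ 0.4697 -0.4617  0.075 ]
```

Emit:
{"api": "carry_out", "payload": {
  "deltas": [1,-0.6,-1.5,0,0,1,-1.2,-3,0,0,1,-1.2,-3.1,0,-3,1,-1.22,-3.1,0,0,1,-1.2,-3.1,0,0,1,-1.2,-3.1,0,0,1,-1.2,-3.1,0,0,1,-1.2,-3.1,0,0,1,-1.2,-3.1,0,0,1,-1.2,-3,0,0,1,-0.6,-1.5,0,0,1,0,0,0,-6,1,0,0,0,-6,1,0,0,0,-6,1,0,0,0,-6,1,0,0,0,-6,1,0,0,0,-6,1,0,0,0,-6,1,0,0,0,-6,1,0,0,0,-6]
}}

```text
clock: 3.97
position: [0.4703, -0.336, 0.2314]
tool_rot: [3.142, -0.0, -0.17]
force: [-0.2, -0.8, -0.3]
grip_width: 0.0854
```

```bash
cat >> h.py <<'E'
def plan(target,yaw=None,pos=None):
    s=status.observe(); p=s['position'] if pos is None else np.array(pos); psi=s['tool_rot'][2]
    d=np.array(target)-p; c,sn=np.cos(psi),np.sin(psi)
    print("delta cm tool xyz",np.round(100*np.array([d[0]*c+d[1]*sn,d[0]*sn-d[1]*c,-d[2]]),2), "turn",None if yaw is None else np.round(-(yaw-np.degrees(psi)),2))
E
python3 - <<'E'
from h import *
s=state(); plan((.483,-.3415,.19),4.3)
def w(im,n,r):
    pass
for n,c,bg in(("top",(352,251),30.5),("scene",(284,236),23)):
    im=grab_frame(n).astype(float); p=im[c[1]-8:c[1]+9,c[0]-8:c[0]+9]; g=p[:,:,1]-p[:,:,2]; W=np.clip(bg-3-g,0,25)
    yy,xx=np.mgrid[-8:9,-8:9]; W[(xx**2+yy**2)>25]=0 if n=="top" else W[(xx**2+yy**2)>25]*0
    uv=(c[0]+(W*xx).sum()/W.sum(),c[1]+(W*yy).sum()/W.sum()); print(n,uv,atz(n,uv,.14).round(4)); H[n]=uv
print(tri(H["scene"],H["top"]))
# pan in top crop
cv=lambda u,v:((u+.5)/6-.5+295,(v+.5)/6-.5+200)
for a,z in (((190,262),.034),((155,415),.034),((498,330),.034),((468,478),.034),((165,333),.024),((31,305),.024)): print(a,atz("top",cv(*a),z).round(4))
E
```

```text
{'clock': np.float64(3.9667), 'position': array([ 0.4703, -0.336 ,  0.2314]), 'tool_rot': array([ 3.1415e+00, -1.0000e-04, -1.7010e-01]), 'force': array([-0.248 , -0.8484, -0.3452]), 'grip_width': np.float64(0.0854), 'qpos': array([ 0.7603,  0.4628, -0.3369,  1.7151,  0.1771,  0.9935,  0.1892])}
delta cm tool xyz [1.35 0.33 4.14] turn -14.05
top (np.float64(351.93713515940726), np.float64(250.93713515940726)) [ 0.5605 -0.0822  0.14  ]
scene (np.float64(284.42204899777283), np.float64(235.92093541202672)) [ 0.5621 -0.081   0.14  ]
(array([ 0.56107994, -0.08147859,  0.13877215]), np.float64(0.0016198007613939824))
(190, 262) [ 0.5969 -0.0237  0.034 ]
(155, 415) [ 0.5328 -0.0162  0.034 ]
(498, 330) [ 0.5822 -0.1502  0.034 ]
(468, 478) [ 0.5207 -0.1431  0.034 ]
(165, 333) [ 0.5687 -0.0166  0.024 ]
(31, 305) [0.5745 0.0388 0.024 ]
```

Emit:
{"api": "carry_out", "payload": {
  "deltas": [1,0,0,0,-7,1,0,0,0,-7,1,0.6,0.3,0,0,1,0.6,0.3,0,0,1,0,0,1,0,1,0,0,2,0,1,0,0,2,0,1,0,0,1,0,1,0,0,0,0,1,0,0,0,0]
}}

```text
clock: 4.9
position: [0.4828, -0.341, 0.1711]
tool_rot: [-3.141, 0.001, 0.068]
force: [0.4, 0.5, -0.1]
grip_width: 0.0853
```

Run:
```python
from h import *
s=state(); plan((.483,-.3415,.083),4.3)
crop("top",(465,300),60,5,"a_top.png");crop("scene",(158,265),60,5,"a_sc.png")
a=cv2.imread("pics/a_top.png");b=cv2.imread("pics/a_sc.png");cv2.imwrite("pics/a.png",cv2.resize(np.hstack([a,b]),None,fx=.65,fy=.65))
```

```text
{'clock': np.float64(4.9), 'position': array([ 0.4828, -0.341 ,  0.1711]), 'tool_rot': array([-3.141e+00,  6.000e-04,  6.760e-02]), 'force': array([ 0.4476,  0.4964, -0.1198]), 'grip_width': np.float64(0.0853), 'qpos': array([ 0.7746,  0.5583, -0.3713,  1.7356,  0.2487,  0.895 ,  0.3656])}
delta cm tool xyz [0.02 0.05 8.81] turn -0.43
```

View pics/a.png

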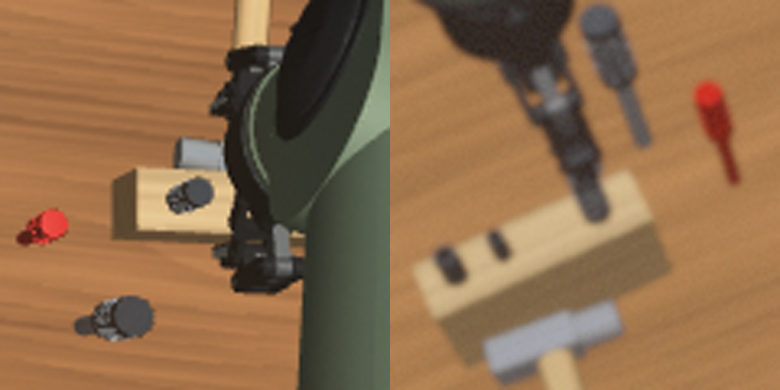

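Emit:
{"api": "carry_out", "payload": {
  "deltas": [1,0,0,1,0,1,0,0,2,0,1,0,0,2,0,1,0,0,2,0,1,0,0,1.2,0,1,0,0,0.5,0,1,0,0,0,0,0,0,0,0,0,-1,0,0,0,0,-1,0,0,0,0,-1,0,0,0,0,-1,0,0,0,0,-1,0,0,0,0,-1,0,0,0,0,-1,0,0,0,0],
  "newtons": 60
}}

```text
clock: 6.25
position: [0.4829, -0.3413, 0.0848]
tool_rot: [3.141, -0.0, 0.069]
force: [-1.8, 0.3, 6.1]
grip_width: 0.0186
```

Emit:
{"api": "carry_out", "payload": {
  "deltas": [-1,0,0,-0.5,0,-1,0,0,-1,0,-1,0,0,-1.5,0,-1,0,0,-2,0,-1,0,0,-2,0,-1,0,0,-2,0,-1,0,0,-2,0,-1,0,0,-2,0,-1,0,0,-2,0,-1,0,0,-1,0,-1,0,0,-0.5,0,-1,0,0,0,0,-1,0,0,0,0]
}}

```text
clock: 7.33
position: [0.4824, -0.341, 0.2486]
tool_rot: [-3.141, 0.001, 0.069]
force: [0.1, 0.8, -1.9]
grip_width: 0.0187
```

Run:
```python
from h import *
s=state(); p=s['position']
print(proj("top",p-[0,0,.075]),proj("scene",p-[0,0,.075]))
u=proj("top",p-[0,0,.04]);v=proj("scene",p-[0,0,.04])
crop("top",u,50,5,"b_top.png");crop("scene",v,50,5,"b_sc.png")
a=cv2.imread("pics/b_top.png");b=cv2.imread("pics/b_sc.png");cv2.imwrite("pics/b.png",cv2.resize(np.hstack([a,b]),None,fx=.8,fy=.8)); print(u,v)
```

```text
{'clock': np.float64(7.3333), 'position': array([ 0.4824, -0.341 ,  0.2486]), 'tool_rot': array([-3.1412e+00,  7.0000e-04,  6.9100e-02]), 'force': array([ 0.141 ,  0.7517, -1.9325]), 'grip_width': np.float64(0.0187), 'qpos': array([ 0.7936,  0.4722, -0.3944,  1.659 ,  0.2026,  1.0517,  0.406 ])}
[472.14129488 296.38995616] [150.15306866 244.19460473]
[477.30299461 294.19392249] [145.97957809 234.60635069]
```

View pics/b.png

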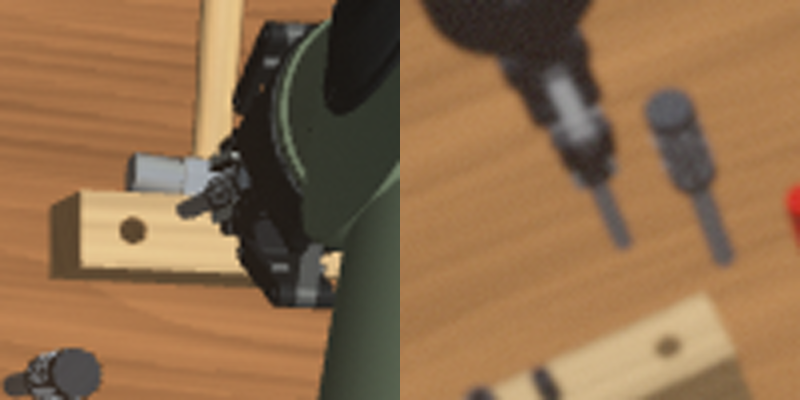

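Emit:
{"api": "carry_out", "payload": {
  "deltas": [-1,0.3,-0.8,0,0,-1,0.7,-1.7,0,0,-1,1,-2.6,0,0,-1,1.1,-3,0,0,-1,1.1,-3,0,0,-1,1.1,-3,0,0,-1,1.1,-3,0,0,-1,1.1,-3,0,0,-1,1,-2.6,0,0,-1,0.7,-1.7,0,0,-1,0.3,-0.8,0,0,-1,0.1,0,0,0,-1,0,0,0,0,-1,0,0,0,0]
}}

```text
clock: 8.6
position: [0.5607, -0.0844, 0.249]
tool_rot: [3.141, 0.001, 0.068]
force: [0.2, -0.3, -1.2]
grip_width: 0.0185
```

```bash
cat > look.py <<'E'
from h import *
import sys
tag=sys.argv[1]; off=float(sys.argv[2]) if len(sys.argv)>2 else .0748
s=state(); p=s['position']; t=p-[0,0,off]
print("tip pred z",t[2],"top",proj("top",t).round(1),"scene",proj("scene",t).round(1)); plan((.561,-.0815,p[2]))
u=np.round(proj("top",t)).astype(int);v=np.round(proj("scene",t)).astype(int)
w=20
out=[]
for n,c in(("top",u),("scene",v)):
    im=grab_frame(n); q=im[c[1]-w:c[1]+w,c[0]-w:c[0]+w]; out.append(cv2.resize(q,None,fx=10,fy=10,interpolation=cv2.INTER_CUBIC)[:,:,::-1])
    print(n,"origin",c-w)
cv2.imwrite(f"pics/{tag}.png",np.hstack(out))
E
python3 look.py c
```

```text
{'clock': np.float64(8.6), 'position': array([ 0.5607, -0.0844,  0.249 ]), 'tool_rot': array([3.1411e+00, 7.0000e-04, 6.7700e-02]), 'force': array([ 0.1679, -0.2719, -1.1741]), 'grip_width': np.float64(0.0185), 'qpos': array([ 0.3813,  0.4416, -0.4625,  1.7185,  0.2243,  1.0346, -0.0906])}
tip pred z 0.17421354447827975 top [354.1 247.6] scene [281.9 226.9]
delta cm tool xyz [ 0.05 -0.29 -0.  ] turn None
top origin [334 228]
scene origin [262 207]
```

View pics/c.png

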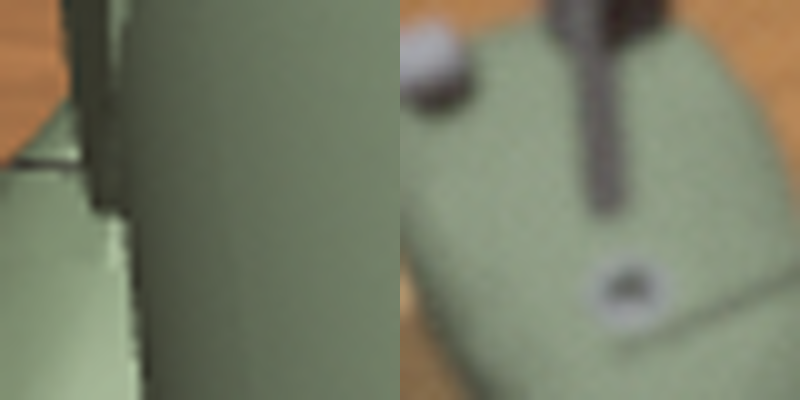

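Run:
```python
from h import *
s=status.observe()
b=atz("scene",(284.42,235.92),.14)
for uv in((282.5,227.4),(282.5,227.9),(282.2,227.4)):
    t=atz("scene",uv,.1742); print(t.round(4), (b-t).round(4), (t-s['position']).round(4))
```

```text
[ 0.5624 -0.0838  0.1742] [-0.0004  0.0028 -0.0342] [ 0.0017  0.0006 -0.075 ]
[ 0.5636 -0.0843  0.1742] [-0.0015  0.0034 -0.0342] [ 0.0029  0.0001 -0.075 ]
[ 0.5622 -0.0844  0.1742] [-0.0001  0.0034 -0.0342] [ 0.0015  0.0001 -0.075 ]
```

Emit:
{"api": "carry_out", "payload": {
  "deltas": [-1,0,-0.3,0,0,-1,0,0,1,0,-1,0,0,1,0,-1,0,0,0.5,0,-1,0,0,0,0,-1,0,0,0,0]
}}

```text
clock: 9.2
position: [0.5606, -0.0801, 0.2237]
tool_rot: [-3.141, 0.001, 0.069]
force: [-0.2, -0.1, -0.8]
grip_width: 0.0184
```

```bash
python3 look.py d
```

```text
{'clock': np.float64(9.2), 'position': array([ 0.5606, -0.0801,  0.2237]), 'tool_rot': array([-3.1413e+00,  1.0000e-03,  6.9200e-02]), 'force': array([-0.2075, -0.0577, -0.7848]), 'grip_width': np.float64(0.0184), 'qpos': array([ 0.3692,  0.4682, -0.4574,  1.7481,  0.2417,  0.9822, -0.1117])}
tip pred z 0.14894372080795537 top [351.3 249.9] scene [284.3 232.9]
delta cm tool xyz [ 0.03  0.14 -0.  ] turn None
top origin [331 230]
scene origin [264 213]
```

View pics/d.png

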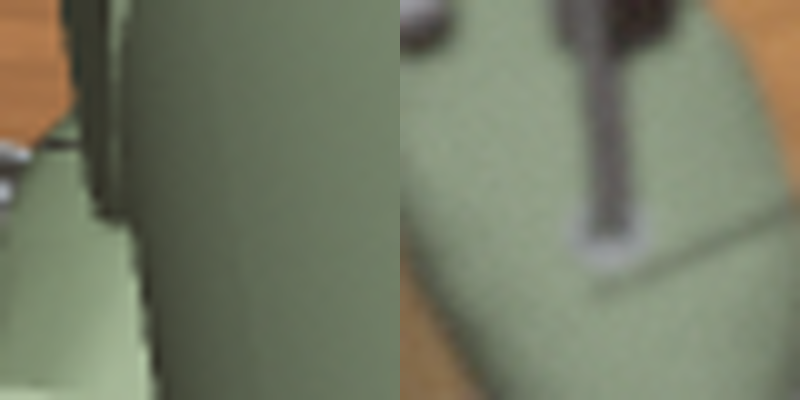

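Run:
```python
from h import *
b=atz("scene",(284.42,235.92),.14)
for z in(.149,.14): print(z,proj("scene",[b[0],b[1],z]), proj("scene",[b[0],b[1]+.003,z]),proj("scene",[b[0]+.003,b[1],z]))
im=grab_frame("scene"); print(cv2.cvtColor(im,cv2.COLOR_RGB2GRAY)[222:244,276:294])
```

```text
0.149 [284.22982009 233.55334662] [285.53231176 233.03271144] [284.81926498 234.62270508]
0.14 [284.42 235.92] [285.71449544 235.40110153] [285.00609876 236.98570684]
[[151 152 151 150 146 134 113  94  95 100 116 136 143 148 148 148 144 144]
 [151 152 152 151 147 137 117  97  93 101 115 133 143 146 148 145 144 145]
 [153 153 153 153 148 139 118  98  92  97 110 131 146 148 149 146 147 145]
 [151 152 152 150 149 139 121  98  89  97 111 133 146 149 146 148 146 141]
 [151 151 153 152 149 143 124 101  92  96 111 131 147 150 149 148 148 144]
 [151 151 153 153 151 142 125 103  93  95 110 131 145 148 149 150 148 146]
 [150 152 153 153 151 145 124 102  92  97 106 129 146 148 145 148 147 146]
 [152 152 152 152 149 144 128 106  97  93 107 130 143 147 148 149 146 145]
 [148 152 153 151 151 144 131 106  92  92 104 126 143 146 149 147 149 148]
 [151 152 154 152 153 147 132 110  95  92 102 124 143 147 149 148 147 146]
 [152 152 150 151 152 147 134 110  95  94 104 124 139 151 148 149 146 146]
 [151 150 149 152 154 150 135 115  93  93 105 128 144 151 151 149 148 147]
 [151 148 154 152 155 151 136 111  93  94 110 134 149 152 151 152 148 148]
 [149 149 151 153 153 150 131 109  97  94 111 135 151 154 153 150 150 145]
 [151 150 150 153 152 150 137 117 114 116 124 141 153 155 152 149 145 141]
 [149 149 150 151 150 148 144 138 141 140 142 150 153 152 148 144 135 129]
 [147 150 149 150 149 149 150 154 157 154 155 153 149 142 138 133 128 124]
 [148 149 147 151 151 151 152 153 153 153 152 147 138 129 128 129 131 137]
 [146 145 150 151 149 151 150 144 145 142 141 136 130 130 133 141 144 146]
 [142 143 148 151 151 149 145 140 134 133 133 136 138 141 145 146 150 149]
 [141 143 145 148 149 149 144 138 134 139 140 146 147 146 148 149 150 150]
 [139 140 144 148 147 149 146 143 143 144 150 149 148 152 150 150 150 148]]
```

Emit:
{"api": "carry_out", "payload": {
  "deltas": [-1,0,0.1,0.5,0,-1,0,0,0.3,0,-1,0,0,0.2,0,-1,0,0,0.1,0,-1,0,0,0,0]
}}

```text
clock: 9.77
position: [0.5608, -0.0811, 0.213]
tool_rot: [-3.141, 0.0, 0.069]
force: [-0.5, 0.0, -1.0]
grip_width: 0.0183
```

Emit:
{"api": "carry_out", "payload": {
  "deltas": [-1,0,0,0.1,0,-1,0,0,0.1,0,-1,0,0,0.1,0,-1,0,0,0,0]
}}

```text
clock: 10.1
position: [0.5608, -0.0811, 0.2101]
tool_rot: [-3.142, 0.0, 0.069]
force: [0.4, -0.5, -2.2]
grip_width: 0.0185
```

Emit:
{"api": "carry_out", "payload": {
  "deltas": [-1,0,0,0.1,0,-1,0,0,0.1,0,-1,0,0,0.1,0,-1,0,0,0.1,0,-1,0,0,0,0]
}}

```text
clock: 10.52
position: [0.5609, -0.0811, 0.2061]
tool_rot: [-3.141, 0.0, 0.069]
force: [0.2, -1.0, -1.3]
grip_width: 0.0188
```

Emit:
{"api": "carry_out", "payload": {
  "deltas": [-1,0,0,0.1,0,-1,0,0,0.1,0,-1,0,0,0.1,0,-1,0,0,0.1,0,-1,0,0,0.1,0,-1,0,0,0.1,0]
}}

```text
clock: 11.02
position: [0.5611, -0.0812, 0.2009]
tool_rot: [3.141, -0.001, 0.069]
force: [-4.3, -0.5, 10.2]
grip_width: 0.0186
```

Emit:
{"api": "carry_out", "payload": {
  "deltas": [-1,-0.04,0,0.1,0,-1,0,0,0.1,0,-1,0,0,0.1,0,-1,0,0,0.1,0,-1,0,0,0.1,0]
}}

```text
clock: 11.43
position: [0.5609, -0.0811, 0.1959]
tool_rot: [3.141, -0.001, 0.069]
force: [-1.6, -0.0, 9.7]
grip_width: 0.0185
```

Emit:
{"api": "carry_out", "payload": {
  "deltas": [-1,-0.02,0,0.1,0,-1,0,0,0.1,0,-1,0,0,0.1,0,-1,0,0,0.1,0,-1,0,0,0.1,0,-1,0,0,0.1,0,-1,0,0,0.1,0,-1,0,0,0.1,0]
}}

```text
clock: 12.1
position: [0.5608, -0.0811, 0.1879]
tool_rot: [3.141, -0.001, 0.069]
force: [-1.1, -0.1, 8.1]
grip_width: 0.0189
```

Emit:
{"api": "carry_out", "payload": {
  "deltas": [-1,0,0,0.1,0,-1,0,0,0.1,0,-1,0,0,0.1,0,-1,0,0,0.1,0,-1,0,0,0.1,0,-1,0,0,0.1,0,-1,0,0,0.1,0,-1,0,0,0,0]
}}

```text
clock: 12.77
position: [0.5603, -0.0811, 0.1804]
tool_rot: [3.142, -0.0, 0.069]
force: [-1.1, 0.1, 0.1]
grip_width: 0.0185
```

Emit:
{"api": "carry_out", "payload": {
  "deltas": [-1,0,0,0.2,0,-1,0,0,0.2,0,-1,0,0,0.2,0,-1,0,0,0,0,-1,0,0,0,0]
}}

```text
clock: 13.18
position: [0.5599, -0.081, 0.1737]
tool_rot: [-3.141, 0.001, 0.069]
force: [-0.2, 1.5, -10.0]
grip_width: 0.0188
```

Emit:
{"api": "carry_out", "payload": {
  "deltas": [-1,0,0,0,0]
}}

```text
clock: 13.27
position: [0.5599, -0.0811, 0.1737]
tool_rot: [-3.141, 0.001, 0.069]
force: [-0.6, 1.1, -7.1]
grip_width: 0.0185
```

Run:
```python
from h import *
crop("scene",(285,245),50,8,"e.png"); state()
```

```text
{'clock': np.float64(13.3167), 'position': array([ 0.5601, -0.0811,  0.1739]), 'tool_rot': array([-3.1412e+00,  7.0000e-04,  6.9200e-02]), 'force': array([ 0.0744,  1.0726, -5.6089]), 'grip_width': np.float64(0.0187), 'qpos': array([ 0.3546,  0.5269, -0.4384,  1.7975,  0.2803,  0.8796, -0.1428])}
```

View pics/e.png

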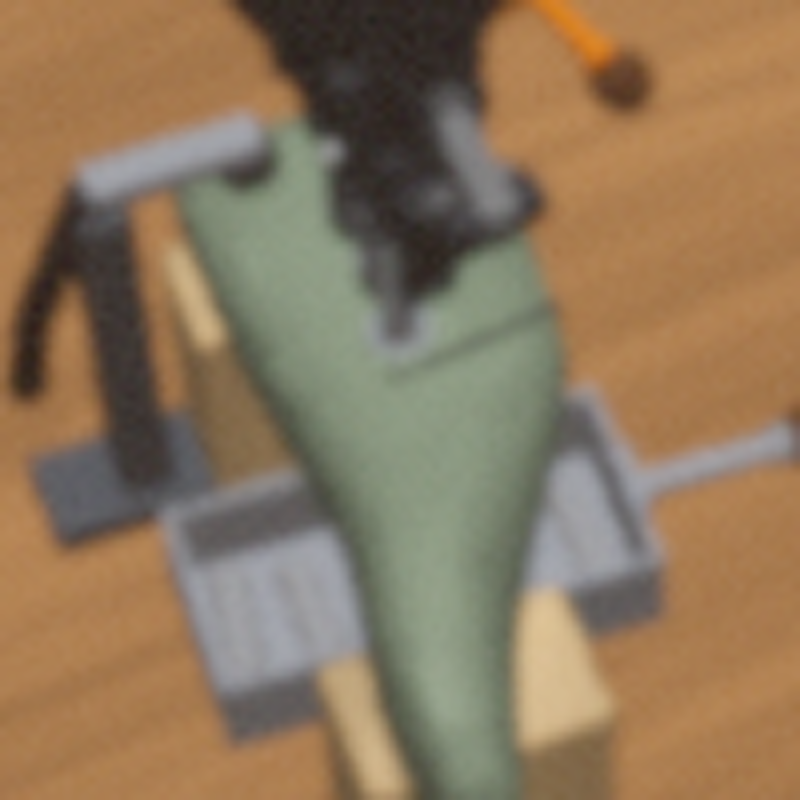

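Emit:
{"api": "carry_out", "payload": {
  "deltas": [-1,0,0,-0.2,0,-1,0,0,-0.5,0,-1,0,0,-0.6,0,-1,0,0,-0.7,0,-1,0,0,-0.7,0,-1,0,0,-0.7,0,-1,0,0,-0.8,0,-1,0,0,-0.8,0,-1,0,0,-0.8,0,-1,0,0,-0.8,0,-1,0,0,-0.7,0,-1,0,0,-0.3,0,-1,0,0,0,0]
}}

```text
clock: 14.4
position: [0.5606, -0.0812, 0.251]
tool_rot: [3.141, -0.001, 0.069]
force: [-0.7, 0.1, -1.3]
grip_width: 0.0187
```

```bash
python3 look.py f
python3 - <<'E'
from h import *
h=atz("top",(460,301.3),.075); print(h); plan((.483,-.3415,.2486))
E
```

```text
{'clock': np.float64(14.4), 'position': array([ 0.5606, -0.0812,  0.251 ]), 'tool_rot': array([ 3.1414e+00, -9.0000e-04,  6.9100e-02]), 'force': array([-0.6944,  0.1144, -1.3082]), 'grip_width': np.float64(0.0187), 'qpos': array([ 0.3782,  0.4381, -0.465 ,  1.7188,  0.2231,  1.0364, -0.0941])}
tip pred z 0.1762363759050555 top [352.7 247.2] scene [283.3 225.7]
delta cm tool xyz [ 0.04  0.04 -0.  ] turn None
top origin [333 227]
scene origin [263 206]
[ 0.48391107 -0.34276559  0.075     ]
delta cm tool xyz [-9.5  25.44  0.15] turn None
```

View pics/f.png

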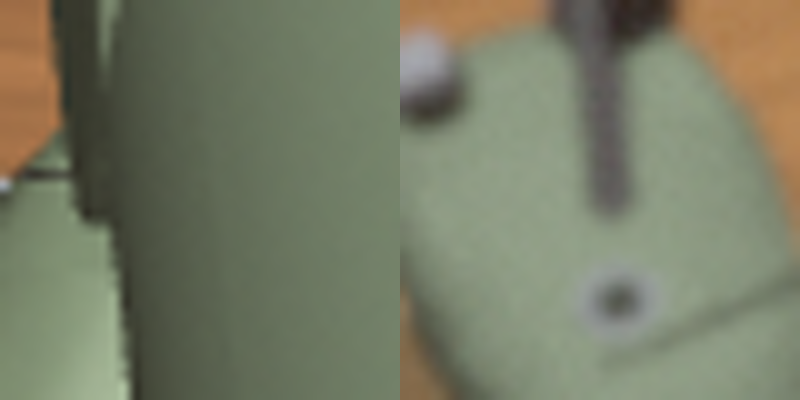

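Emit:
{"api": "carry_out", "payload": {
  "deltas": [-1,-0.3,0.8,0,0,-1,-0.7,1.7,0,0,-1,-1,2.6,0,0,-1,-1.1,3,0,0,-1,-1.1,3,0,0,-1,-1.1,3,0,0,-1,-1.1,3,0,0,-1,-1.1,3,0,0,-1,-1,2.6,0,0,-1,-0.7,1.7,0,0,-1,-0.3,0.8,0,0,-1,0,0,0,0,-1,0,0,0,0]
}}

```text
clock: 15.58
position: [0.483, -0.3385, 0.25]
tool_rot: [-3.141, 0.0, 0.069]
force: [0.8, 1.2, -1.9]
grip_width: 0.0186
```

Run:
```python
from h import *
s=state(); plan((.4829,-.3413,.155)); p=s['position']
crop("top",(465,298),30,10,"g_top.png")
```

```text
{'clock': np.float64(15.5833), 'position': array([ 0.483 , -0.3385,  0.25  ]), 'tool_rot': array([-3.1409e+00,  1.0000e-04,  6.9200e-02]), 'force': array([ 0.79  ,  1.1626, -1.9232]), 'grip_width': np.float64(0.0186), 'qpos': array([ 0.7908,  0.4693, -0.3954,  1.6601,  0.2012,  1.0531,  0.403 ])}
delta cm tool xyz [-0.03  0.28  9.5 ] turn None
```

View pics/g_top.png

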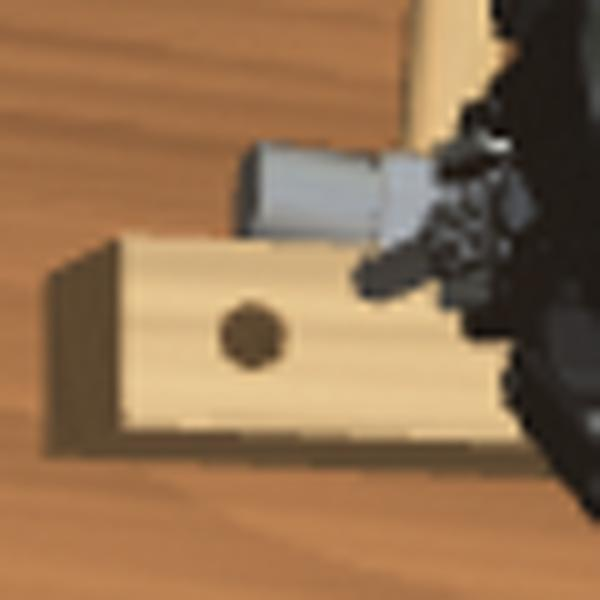

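Emit:
{"api": "carry_out", "payload": {
  "deltas": [-1,0.03,0.32,1,0,-1,0,0,2,0,-1,0,0,2,0,-1,0,0,2,0,-1,0,0,1.4,0,-1,0,0,0.6,0,-1,0,0,0,0,-1,0,0,0,0]
}}

```text
clock: 16.3
position: [0.4839, -0.3418, 0.1605]
tool_rot: [-3.141, -0.0, 0.07]
force: [-0.1, 0.8, -0.3]
grip_width: 0.0187
```

Run:
```python
from h import *
s=state(); plan((.4834,-.3418,.15)); p=s['position']
crop("top",(465,298),30,10,"g_top.png");crop("scene",(158,265),30,10,"g_sc.png")
a=cv2.imread("pics/g_top.png");b=cv2.imread("pics/g_sc.png");cv2.imwrite("pics/g2.png",cv2.resize(np.hstack([a,b]),None,fx=.65,fy=.65))
```

```text
{'clock': np.float64(16.3), 'position': array([ 0.4839, -0.3418,  0.1605]), 'tool_rot': array([-3.1415e+00, -2.0000e-04,  7.0000e-02]), 'force': array([-0.1498,  0.764 , -0.3212]), 'grip_width': np.float64(0.0187), 'qpos': array([ 0.7725,  0.5733, -0.3687,  1.741 ,  0.2572,  0.875 ,  0.3616])}
delta cm tool xyz [-0.05 -0.01  1.05] turn None
```

View pics/g2.png

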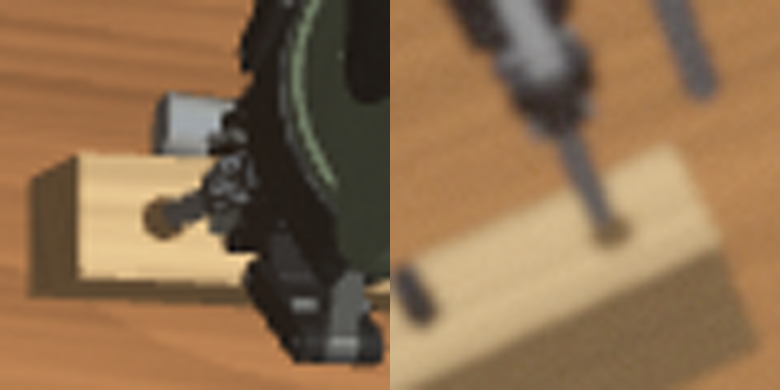

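Emit:
{"api": "carry_out", "payload": {
  "deltas": [-1,-0.03,0,0.4,0,-1,0,0,0.4,0,-1,0,0,0.4,0,-1,0,0,0.4,0,-1,0,0,0.4,0,-1,0,0,0.4,0,-1,0,0,0,0]
}}

```text
clock: 16.98
position: [0.4828, -0.3421, 0.1353]
tool_rot: [-3.141, 0.001, 0.069]
force: [0.0, -0.5, -0.7]
grip_width: 0.0184
```

Emit:
{"api": "carry_out", "payload": {
  "deltas": [-1,0,0,0.6,0,-1,0,0,0.8,0,-1,0,0,0.8,0,-1,0,0,0.8,0,-1,0,0,0.8,0,-1,0,0,0.6,0,-1,0,0,0.3,0,-1,0,0,0.1,0,-1,0,0,0,0,-1,0,0,0,0]
}}

```text
clock: 17.82
position: [0.4833, -0.3424, 0.0886]
tool_rot: [3.141, -0.0, 0.069]
force: [-0.7, 0.6, -0.7]
grip_width: 0.0186
```

Emit:
{"api": "carry_out", "payload": {
  "deltas": [-1,0,0,0.15,0,-1,0,0,0.15,0,-1,0,0,0,0,0,0,0,0,0,1,0,0,0,0,1,0,0,0,0,1,0,0,0,0,1,0,0,0,0,1,0,0,0,0,1,0,0,0,0]
}}

```text
clock: 18.65
position: [0.4832, -0.3423, 0.0853]
tool_rot: [3.142, -0.0, 0.069]
force: [-0.2, 0.2, -0.1]
grip_width: 0.0853
```

Emit:
{"api": "carry_out", "payload": {
  "deltas": [1,0,0,-1,0,1,0,0,-2,0,1,0,0,-2,0,1,0,0,-3,0,1,0,0,-3,0,1,0,0,-3,0,1,0,0,-1,0,1,0.5,-1,0,0,1,1,-3,0,0,1,1,-4,0,0,1,1.2,-4,0,0,1,1.2,-4,0,0,1,1.2,-4,0,0,1,1.2,-4,0,0,1,1.2,-4,0,0,1,1.2,-4,0,0,1,1,-3,0,0,1,0.5,-1,0,0,1,0,0,0,5,1,0,0,0,5]
}}

```text
clock: 20.32
position: [0.5695, 0.0255, 0.2346]
tool_rot: [-3.141, 0.001, -0.107]
force: [-0.6, -0.5, -0.0]
grip_width: 0.0854
```

Run:
```python
from h import *
s=state(); plan((.5735,.039,.12),-6.2)
for n in("top","scene"): im=grab_frame(n);cv2.imwrite(f"pics/h_{n}.png",im[:,:,::-1])
crop("scene",(158,265),40,8,"h_b.png")
```

```text
{'clock': np.float64(20.3167), 'position': array([0.5695, 0.0255, 0.2346]), 'tool_rot': array([-3.1413e+00,  1.3000e-03, -1.0690e-01]), 'force': array([-0.6447, -0.5223, -0.0459]), 'grip_width': np.float64(0.0854), 'qpos': array([ 0.1703,  0.4596, -0.4401,  1.7272,  0.2248,  1.0061, -0.458 ])}
delta cm tool xyz [ 0.25 -1.39 11.46] turn 0.07
```

View pics/h_top.png

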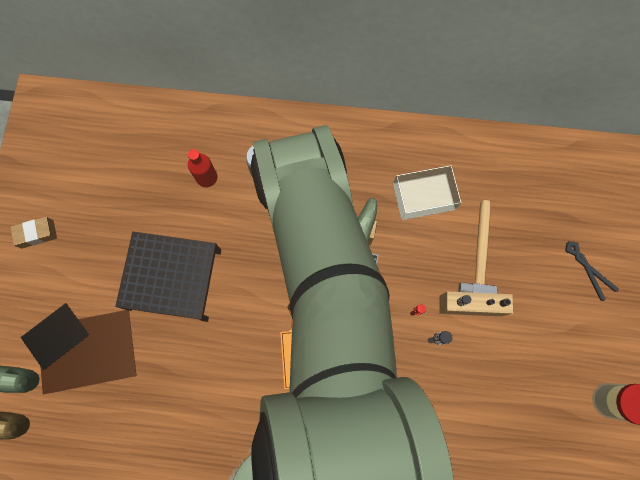

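View pics/h_scene.png

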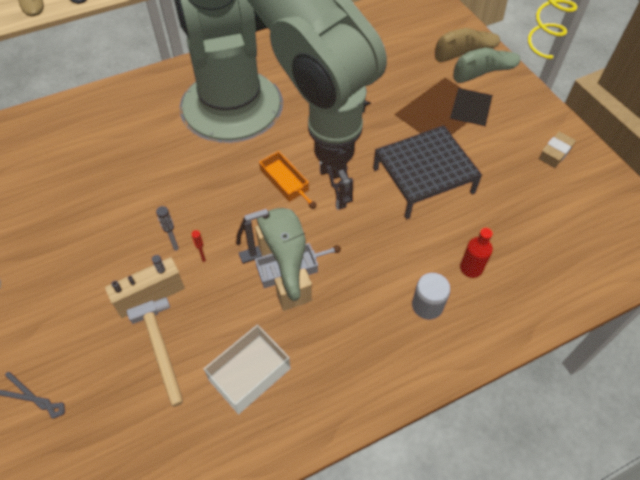

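View pics/h_b.png

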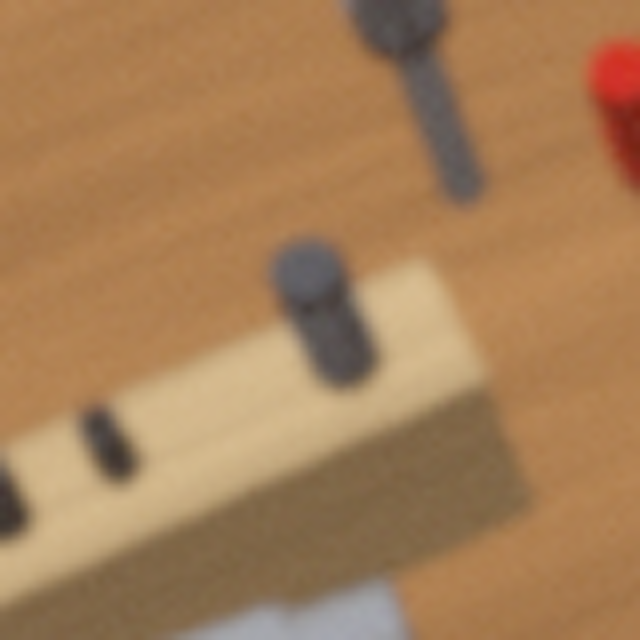

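Run:
```python
from h import *
print(atz("scene",(336.6,248.4),.024), atz("top",(299.7,250.4),.024),tri((336.6,248.4),(299.7,250.4)))
for m in regions_of("scene","pan")[:3]: print(m['p'],m['xy'])
```

```text
[0.57444303 0.04039367 0.024     ] [0.57451832 0.03895516 0.024     ] (array([0.57461444, 0.03954978, 0.02462147]), np.float64(0.0013269837106649703))
0.56 [287.7, 175.2]
```

Emit:
{"api": "carry_out", "payload": {
  "deltas": [1,0.33,-1.44,1,0,1,0,0,2,0,1,0,0,3,0,1,0,0,3,0,1,0,0,3,0,1,0,0,3,0,1,0,0,2,0,1,0,0,1,0,1,0,0,0,0,1,0,0,0,0]
}}

```text
clock: 21.35
position: [0.5749, 0.0381, 0.0558]
tool_rot: [-3.141, -0.0, -0.104]
force: [0.5, -0.3, 0.7]
grip_width: 0.0855
```

Run:
```python
from h import *
s=state(); plan((.5743,.0395,.008),-6.2)
crop("scene",(320,245),50,8,"i.png")
```

```text
{'clock': np.float64(21.35), 'position': array([0.5749, 0.0381, 0.0558]), 'tool_rot': array([-3.1413, -0.    , -0.1044]), 'force': array([ 0.4624, -0.2567,  0.7302]), 'grip_width': np.float64(0.0855), 'qpos': array([ 0.0791,  0.704 , -0.3529,  1.8416,  0.3725,  0.6612, -0.598 ])}
delta cm tool xyz [-0.07 -0.13  4.78] turn 0.22
```

View pics/i.png

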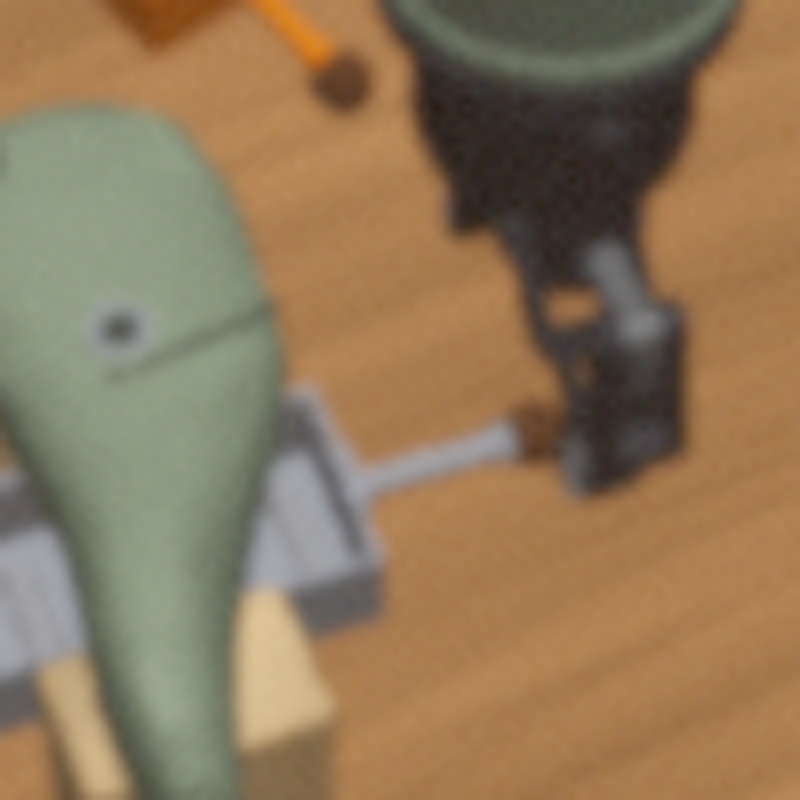

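Emit:
{"api": "carry_out", "payload": {
  "deltas": [1,-0.05,-0.1,1,0,1,0,0,1.5,0,1,0,0,1.3,0,1,0,0,0.6,0,1,0,0,0.3,0,1,0,0,0,0,0,0,0,0,0,-0.5,0,0,0,0,-1,0,0,0,0,-1,0,0,0,0,-1,0,0,0,0,-1,0,0,0,0,-1,0,0,0,0,-1,0,0,0,0],
  "newtons": 40
}}

```text
clock: 22.57
position: [0.5745, 0.0391, 0.0086]
tool_rot: [-3.142, -0.0, -0.105]
force: [-0.9, -0.0, 5.1]
grip_width: 0.0175
```

Run:
```python
from h import *
s=state()
crop("scene",(310,250),50,8,"j.png")
```

```text
{'clock': np.float64(22.5667), 'position': array([0.5745, 0.0391, 0.0086]), 'tool_rot': array([-3.1416e+00, -3.0000e-04, -1.0540e-01]), 'force': array([-0.9332, -0.0315,  5.1397]), 'grip_width': np.float64(0.0175), 'qpos': array([ 0.0504,  0.7778, -0.315 ,  1.8532,  0.4117,  0.5745, -0.6344])}
```

View pics/j.png

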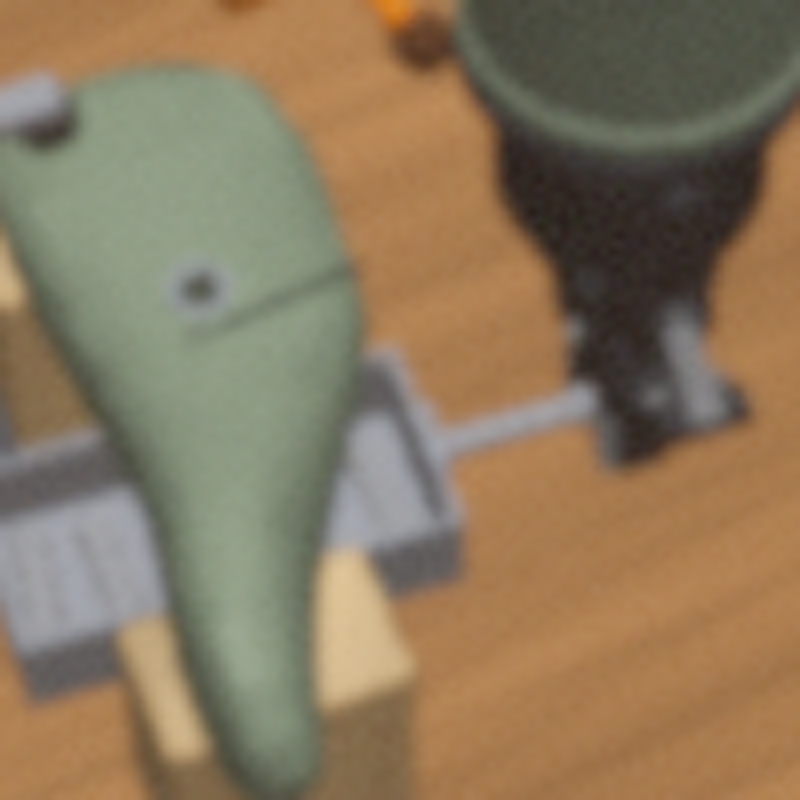

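Emit:
{"api": "carry_out", "payload": {
  "deltas": [-1,0,-0.2,0,0,-1,0,-0.4,0,0,-1,0,-0.7,0,0,-1,0,-0.9,0,0,-1,0,-1,0,0,-1,0,-1,0,0,-1,0,-1,0,0,-1,0,-1,0,0,-1,0,-1,0,0,-1,0,-1,0,0,-1,0,-1,0,0,-1,0,-1,0,0,-1,0,-1,0,0,-1,0,-0.9,0,0,-1,0,-0.7,0,0,-1,0,-0.6,0,0,-1,0,-0.4,0,0,-1,0,-0.2,0,0,-1,0,0,0,0]
}}

```text
clock: 24.2
position: [0.589, 0.178, 0.0083]
tool_rot: [3.141, 0.0, -0.105]
force: [-1.6, -3.0, 4.8]
grip_width: 0.0175
```

Run:
```python
from h import *
s=state()
crop("scene",(325,230),60,8,"k.png")
```

```text
{'clock': np.float64(24.2), 'position': array([0.589 , 0.178 , 0.0083]), 'tool_rot': array([ 3.1407e+00,  1.0000e-04, -1.0530e-01]), 'force': array([-1.6257, -3.012 ,  4.8365]), 'grip_width': np.float64(0.0175), 'qpos': array([-0.183 ,  0.8183, -0.3075,  1.7439,  0.3808,  0.6391, -0.8132])}
```

View pics/k.png

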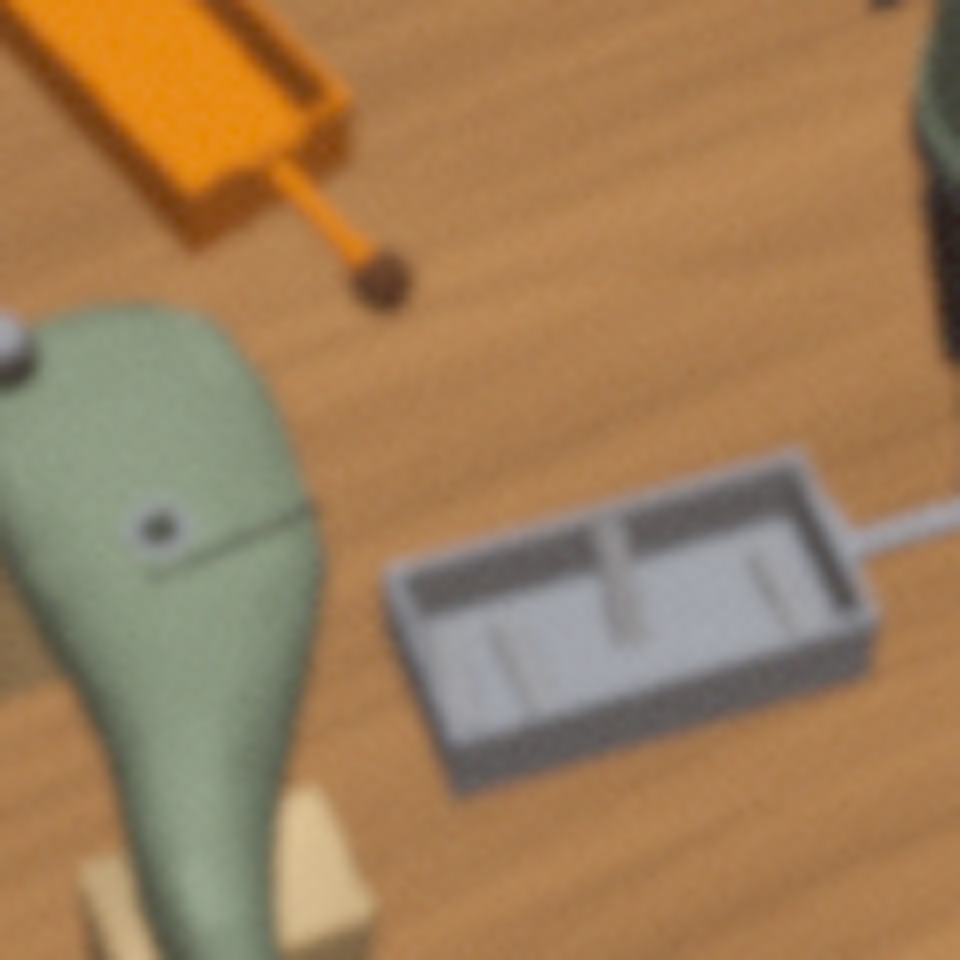

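Emit:
{"api": "carry_out", "payload": {
  "deltas": [0,0,0,0,0,1,0,0,0,0,1,0,0,0,0,1,0,0,0,0,1,0,0,0,0,1,0,0,-0.5,0,1,0,0,-1.5,0,1,0,0,-2.5,0,1,0,0,-3,0,1,0,0,-2.5,0,1,0,0,-1.5,0,1,0,1,0,0,1,0,2,0,0,1,0,3,0,0,1,0,3,0,0,1,0,2,0,0,1,0,1,0,0,1,0,0,0,0]
}}

```text
clock: 25.75
position: [0.5761, 0.0561, 0.1231]
tool_rot: [3.14, 0.0, -0.109]
force: [-0.1, -0.0, -0.5]
grip_width: 0.0855
```

Run:
```python
from h import *
s=state()
crop("scene",(325,230),50,8,"l.png")
# pan corners in k.png (scene, origin 265,170, scale 8), rim z=.034
cv=lambda u,v:((u+.5)/8-.5+265,(v+.5)/8-.5+170)
P=[atz("scene",cv(*a),.034)[:2] for a in((388,572),(800,452),(880,602),(452,742))]
P=np.array(P);print(P.round(4),P.mean(0)); d=P[1]-P[0]; e=P[2]-P[3]; print(np.degrees(np.arctan2(-d[0],d[1])),np.degrees(np.arctan2(-e[0],e[1])),np.linalg.norm(d),np.linalg.norm(P[3]-P[0]))
plan((.5762,.0567,.08))
```

```text
{'clock': np.float64(25.75), 'position': array([0.5761, 0.0561, 0.1231]), 'tool_rot': array([ 3.1404e+00,  4.0000e-04, -1.0860e-01]), 'force': array([-0.1362, -0.0216, -0.5481]), 'grip_width': np.float64(0.0855), 'qpos': array([ 0.0651,  0.607 , -0.3758,  1.8024,  0.3007,  0.7894, -0.5721])}
[[ 0.5381 -0.0026]
 [ 0.5534  0.1249]
 [ 0.6096  0.1205]
 [ 0.5977 -0.0113]] [0.57471481 0.05785317]
-6.837437197929847 -5.199849313300271 0.1283797471628421 0.06015172949925494
delta cm tool xyz [0.   0.15 4.32] turn None
```

View pics/l.png

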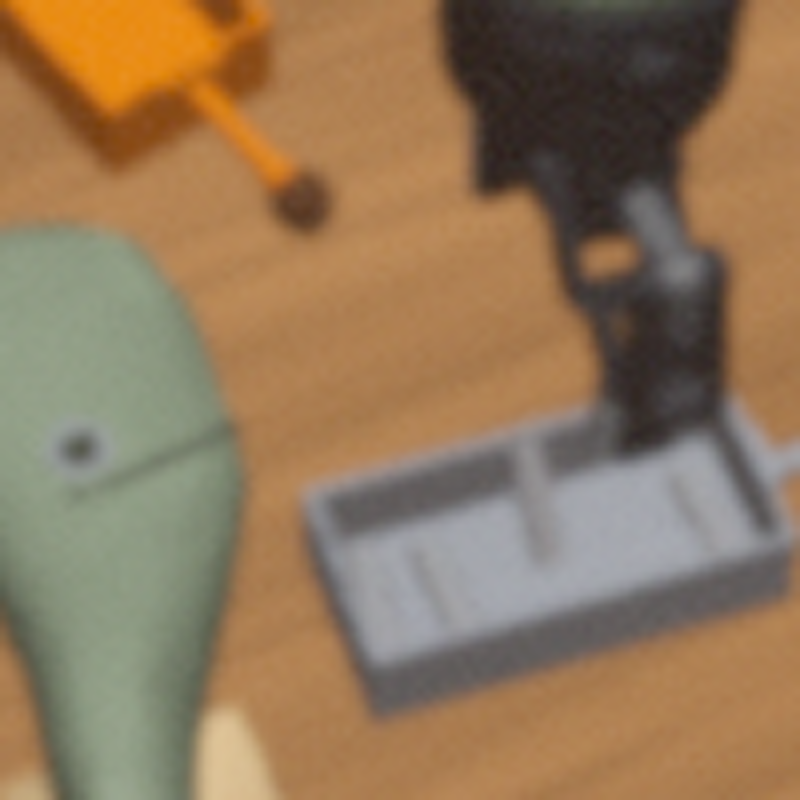

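Emit:
{"api": "carry_out", "payload": {
  "deltas": [1,0,0,1,0,1,0,0,2,0,1,0,0,2.5,0,1,0,0,2.5,0,1,0,0,2,0,1,0,0,1,0,1,0,0,0.6,0,1,0,0,0.3,0,1,0,0,0.1,0,1,0,0,0,0]
}}

```text
clock: 26.63
position: [0.5769, 0.0593, 0.0039]
tool_rot: [-3.141, -0.001, -0.105]
force: [0.5, -0.2, 1.0]
grip_width: 0.0852
```

Run:
```python
from h import *
s=state()
crop("scene",(325,235),50,8,"m.png")
```

```text
{'clock': np.float64(26.6333), 'position': array([0.5769, 0.0593, 0.0039]), 'tool_rot': array([-3.1413e+00, -1.0000e-03, -1.0520e-01]), 'force': array([ 0.4859, -0.1657,  0.9869]), 'grip_width': np.float64(0.0852), 'qpos': array([ 0.0034,  0.7875, -0.2971,  1.8436,  0.396 ,  0.5677, -0.6532])}
```

View pics/m.png

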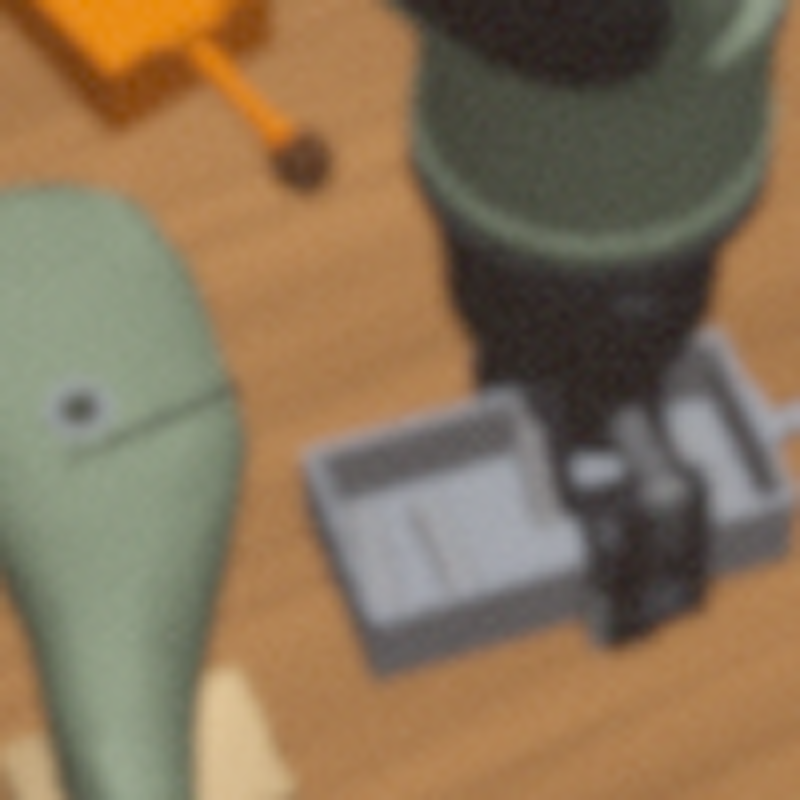

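Emit:
{"api": "carry_out", "payload": {
  "deltas": [0.8,0,0,0.1,0,0.6,0,0,0,0,0.4,0,0,0,0,0.2,0,0,0,0,0,0,0,0,0,-1,0,0,0,0,-1,0,0,0,0,-1,0,0,0,0,-1,0,0,0,0,-1,0,0,0,0],
  "newtons": 70
}}

```text
clock: 27.52
position: [0.5762, 0.0589, 0.003]
tool_rot: [3.141, 0.0, -0.106]
force: [-5.8, -0.5, 13.7]
grip_width: 0.0607
```

Emit:
{"api": "carry_out", "payload": {
  "deltas": [-1,0,0,-0.1,0,-1,0,0,-0.2,0,-1,0,0,-0.3,0,-1,0,0,-0.4,0,-1,0,0,-0.5,0,-1,0,0,-0.5,0,-1,0,0,0,0,-1,0,0,0,0]
}}

```text
clock: 28.18
position: [0.5767, 0.0589, 0.0227]
tool_rot: [-3.141, -0.001, -0.105]
force: [0.3, -0.0, -5.8]
grip_width: 0.0609
```

Run:
```python
from h import *
s=state(); print(s['moment'])
crop("scene",(325,235),50,8,"n.png")
```

```text
{'clock': np.float64(28.1833), 'position': array([0.5767, 0.0589, 0.0227]), 'tool_rot': array([-3.1414e+00, -7.0000e-04, -1.0550e-01]), 'force': array([ 2.6280e-01, -4.0000e-03, -5.8143e+00]), 'grip_width': np.float64(0.0609), 'qpos': array([ 0.0142,  0.7572, -0.3118,  1.8416,  0.3819,  0.6011, -0.6411])}
[ 0.03372482 -0.0261507  -0.01766404]
```

View pics/n.png

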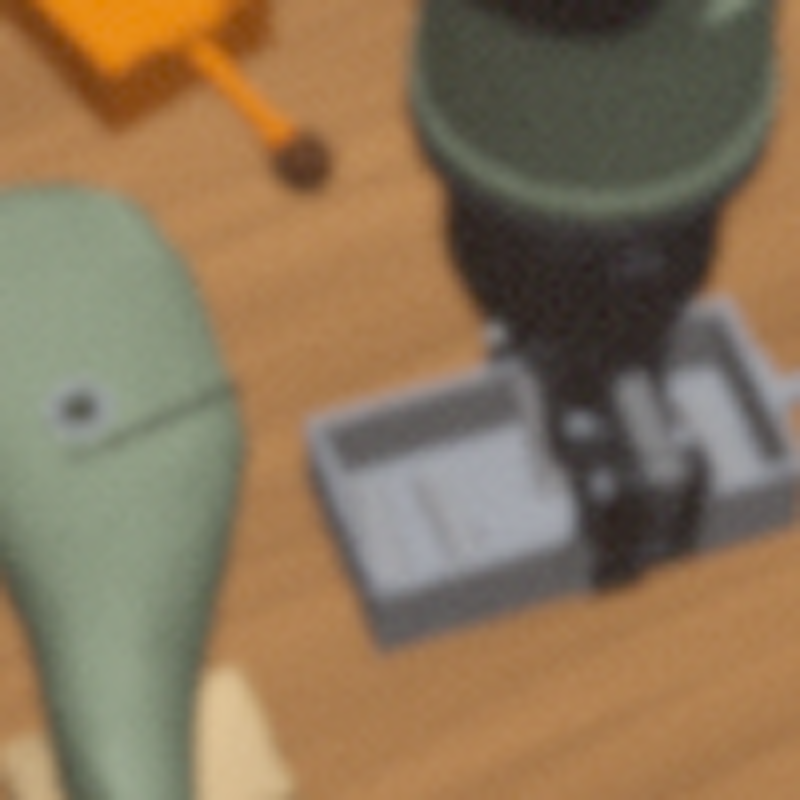

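Emit:
{"api": "carry_out", "payload": {
  "deltas": [-1,0,0,-0.3,0,-1,0,0,-0.6,0,-1,0,0,-0.9,0,-1,0,0,-1.2,0,-1,0,0,-1.3,0,-1,0,0,-1.3,0,-1,0,0,-1.3,0,-1,0,0,-1.3,0,-1,0,0,-1.2,0,-1,0,0,-0.9,0,-1,0,0,-0.6,0,-1,0,0,-0.3,0,-1,0,0,0,0]
}}

```text
clock: 29.32
position: [0.5766, 0.0589, 0.1348]
tool_rot: [-3.141, -0.0, -0.105]
force: [-0.1, -0.5, -5.3]
grip_width: 0.0609
```

Run:
```python
from h import *
s=state(); print(s['moment'])
P=np.array([atz("top",uv,.075)[:2] for uv in((134,233),(217,244),(206,319),(117,306))]); print(P,P.mean(0),[np.linalg.norm(P[i]-P[i-1]) for i in range(4)])
plan((.468,.344,.135))
crop("scene",(340,210),60,6,"o.png")
```

```text
{'clock': np.float64(29.3167), 'position': array([0.5766, 0.0589, 0.1348]), 'tool_rot': array([-3.1415e+00, -5.0000e-04, -1.0550e-01]), 'force': array([-0.0603, -0.4664, -5.3415]), 'grip_width': np.float64(0.0609), 'qpos': array([ 0.0675,  0.592 , -0.3848,  1.7938,  0.293 ,  0.8117, -0.5668])}
[-0.02597938 -0.01046861  0.01632697]
[[0.56355389 0.42943931]
 [0.55806286 0.23102138]
 [0.38197542 0.2301452 ]
 [0.38959372 0.43684322]] [0.47329647 0.33186228] [np.float64(0.17411766178218693), np.float64(0.19849389307645898), np.float64(0.1760896192412424), np.float64(0.20683836820010923)]
delta cm tool xyz [-1.380e+01 -2.721e+01 -2.000e-02] turn None
```

View pics/o.png

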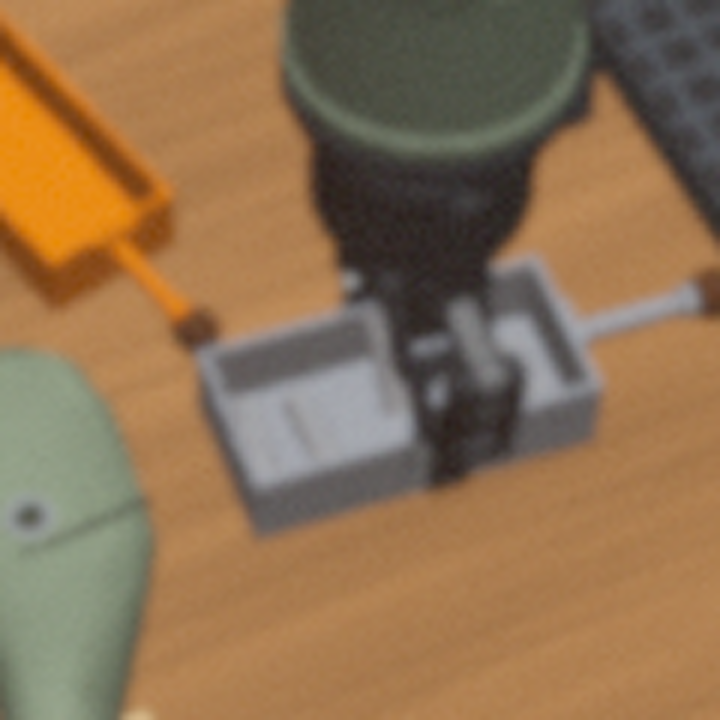

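Emit:
{"api": "carry_out", "payload": {
  "deltas": [-1,-0.2,-0.4,0,0,-1,-0.4,-0.8,0,0,-1,-0.6,-1.2,0,0,-1,-0.8,-1.6,0,0,-1,-0.9,-1.8,0,0,-1,-1,-2,0,0,-1,-1,-2,0,0,-1,-1,-2,0,0,-1,-1,-2,0,0,-1,-1,-2,0,0,-1,-1,-2,0,0,-1,-1,-2,0,0,-1,-0.9,-1.8,0,0,-1,-0.9,-1.8,0,0,-1,-0.8,-1.6,0,0,-1,-0.6,-1.2,0,0,-1,-0.4,-0.8,0,0,-1,-0.2,-0.4,0,0,-1,0,0,0,0,-1,0,0,0,0]
}}

```text
clock: 31.03
position: [0.4692, 0.3451, 0.1342]
tool_rot: [3.141, -0.0, -0.106]
force: [0.6, -0.5, -6.1]
grip_width: 0.0611
```

Run:
```python
from h import *
s=state(); print(s['moment'])
plan((.4717,.340,.085))
for n in("top","scene"): im=grab_frame(n);cv2.imwrite(f"pics/p_{n}.png",im[:,:,::-1])
crop("scene",(425,150),60,6,"p.png")
```

```text
{'clock': np.float64(31.0333), 'position': array([0.4692, 0.3451, 0.1342]), 'tool_rot': array([ 3.1409, -0.    , -0.1059]), 'force': array([ 0.6339, -0.5162, -6.1266]), 'grip_width': np.float64(0.0611), 'qpos': array([-0.4584,  0.5986, -0.3952,  1.7852,  0.3024,  0.8182, -1.1064])}
[-0.03474363 -0.01377796 -0.01820637]
delta cm tool xyz [0.3  0.48 4.92] turn None
```

View pics/p.png

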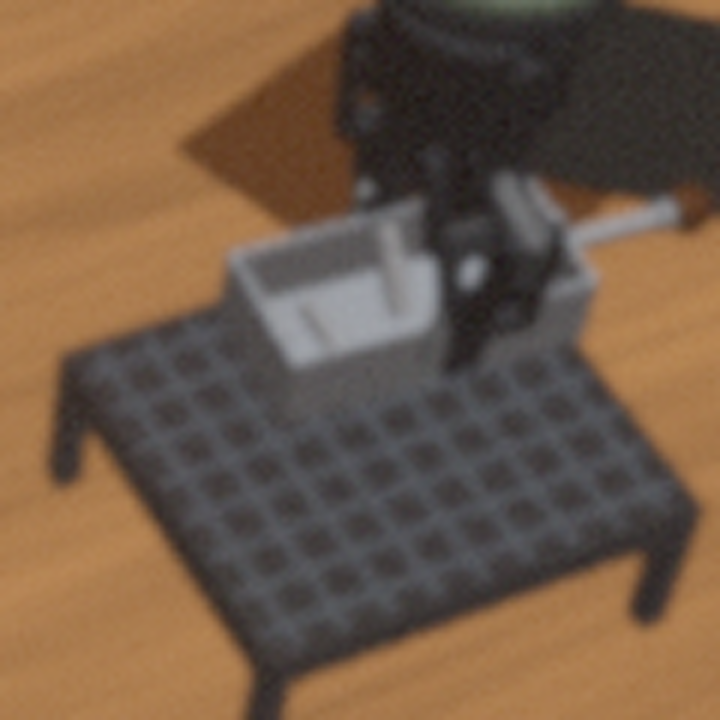

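View pics/p_top.png

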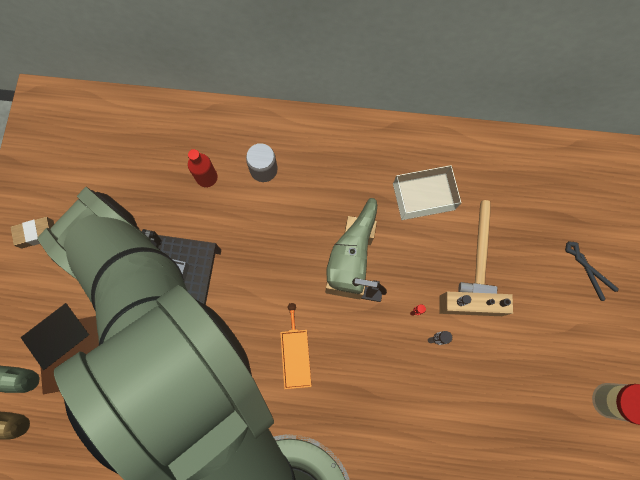

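Run:
```python
from h import *
cv=lambda u,v:((u+.5)/6-.5+365,(v+.5)/6-.5+90)
P=[atz("scene",cv(*a),.075)[:2] for a in((68,358),(692,505),(275,668))]
print(np.array(P), (P[0]+P[1])/2, np.linalg.norm(P[0]-P[2]),np.linalg.norm(P[1]-P[2]))
```

```text
[[0.38545264 0.24556046]
 [0.5644228  0.43337806]
 [0.56125372 0.23954391]] [0.47493772 0.33946926] 0.17590399890662997 0.19386005853731314
```

Emit:
{"api": "carry_out", "payload": {
  "deltas": [-1,0.2,0.2,0.2,0,-1,0.2,0.2,0.5,0,-1,0,0,0.8,0,-1,0,0,0.8,0,-1,0,0,0.8,0,-1,0,0,0.7,0,-1,0,0,0.5,0,-1,0,0,0.3,0,-1,0,0,0.2,0,-1,0,0,0.1,0,-1,0,0,0.1,0,-1,0,0,0.1,0,-1,0,0,0.1,0,-1,0,0,0,0]
}}

```text
clock: 32.35
position: [0.4726, 0.3414, 0.0823]
tool_rot: [-3.142, -0.0, -0.105]
force: [-0.4, 0.4, -5.3]
grip_width: 0.0609
```

Emit:
{"api": "carry_out", "payload": {
  "deltas": [-1,0,0,0.1,0,-1,0,0,0.1,0,-1,0,0,0.1,0,-1,0,0,0.05,0,-1,0,0,0,0]
}}

```text
clock: 32.77
position: [0.4725, 0.3414, 0.0787]
tool_rot: [3.141, 0.0, -0.105]
force: [0.0, 0.4, -5.5]
grip_width: 0.061
```

Emit:
{"api": "carry_out", "payload": {
  "deltas": [-1,0,0,0.05,0,-1,0,0,0.05,0,-1,0,0,0,0]
}}

```text
clock: 33.02
position: [0.4726, 0.3415, 0.0781]
tool_rot: [-3.141, -0.0, -0.105]
force: [-1.5, -1.6, 2.5]
grip_width: 0.0612
```

Emit:
{"api": "carry_out", "payload": {
  "deltas": [0.45,0,0,0,0,0.5,0,0,0,0,0.6,0,0,0,0,0.8,0,0,0,0,1,0,0,0,0,1,0,0,0,0,1,0,0,0,0]
}}

```text
clock: 33.6
position: [0.4726, 0.3415, 0.0779]
tool_rot: [-3.141, -0.0, -0.105]
force: [0.8, 0.0, -0.2]
grip_width: 0.0853
```

Run:
```python
from h import *
s=state(); crop("scene",(425,150),60,6,"q.png")
```

```text
{'clock': np.float64(33.6), 'position': array([0.4726, 0.3415, 0.0779]), 'tool_rot': array([-3.1415e+00, -1.0000e-04, -1.0540e-01]), 'force': array([ 0.7997,  0.0152, -0.1554]), 'grip_width': np.float64(0.0853), 'qpos': array([-0.4739,  0.6783, -0.3627,  1.815 ,  0.348 ,  0.7112, -1.1347])}
```

View pics/q.png

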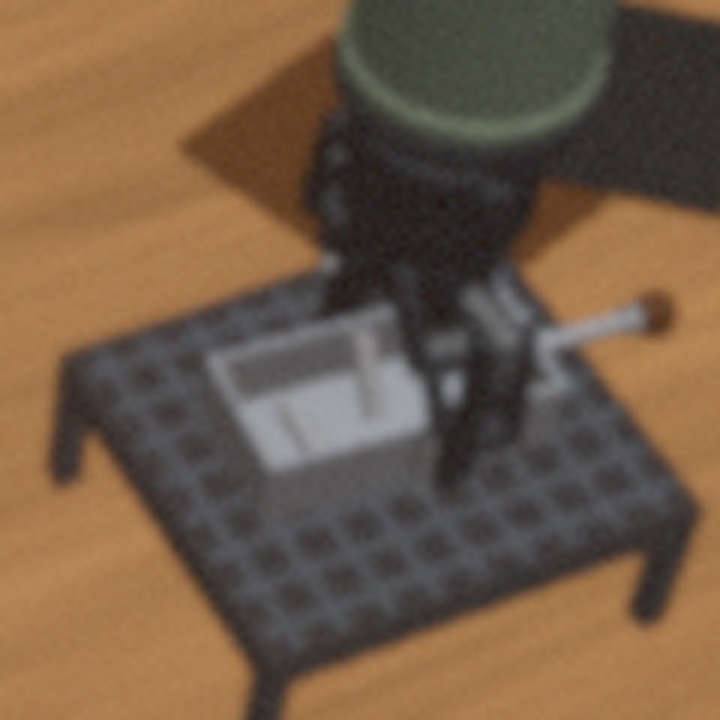

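Emit:
{"api": "carry_out", "payload": {
  "deltas": [1,0,0,-0.5,0,1,0,0,-1,0,1,0,0,-2,0,1,0,0,-2.5,0,1,0,0,-3,0,1,0,0,-3,0,1,0,0,-2,0,1,0,1,-1,0,1,0,3,0,0,1,0,3,0,0,1,0,4,0,0,1,0,4,0,0,1,0,4,0,0,1,0,4,0,0,1,0,3,0,0,1,0,2,0,0,1,0,1,0,0,1,0,0,0,0]
}}

```text
clock: 35.15
position: [0.4416, 0.0507, 0.2279]
tool_rot: [3.141, 0.0, -0.109]
force: [-0.2, 0.4, 0.2]
grip_width: 0.0856
```

Run:
```python
from h import *
s=state(); crop("scene",(425,155),50,6,"r1.png"); crop("top",(168,275),50,6,"r2.png")
a=cv2.imread("pics/r1.png");b=cv2.imread("pics/r2.png");cv2.imwrite("pics/r.png",cv2.resize(np.hstack([a,b]),None,fx=.66,fy=.66))
im=grab_frame("scene");cv2.imwrite("pics/s.png",im[:,:,::-1])
for n in("top","scene"):
  for k,z in(("pan_center",.092),("stand_top",.075),("pan_knob",.099)):
    for m in mark_of(n,k)[:2]: print(n,k,round(m['p'],2),atz(n,m['xy'],z).round(3))
```

```text
{'clock': np.float64(35.15), 'position': array([0.4416, 0.0507, 0.2279]), 'tool_rot': array([ 3.1408,  0.    , -0.1086]), 'force': array([-0.2485,  0.4276,  0.1598]), 'grip_width': np.float64(0.0856), 'qpos': array([ 0.0808,  0.2587, -0.3904,  2.0408,  0.1292,  0.8652, -0.4905])}
top pan_center 0.98 [0.481 0.339 0.092]
top stand_top 0.56 [0.482 0.341 0.075]
top stand_top 0.43 [ 0.729 -0.245  0.075]
top pan_knob 0.82 [0.49  0.46  0.099]
scene pan_center 0.64 [0.471 0.346 0.092]
scene pan_center 0.61 [ 0.367 -0.006  0.092]
scene stand_top 0.77 [0.471 0.343 0.075]
scene pan_knob 0.78 [0.478 0.469 0.099]
scene pan_knob 0.78 [0.489 0.014 0.099]
```

View pics/r.png

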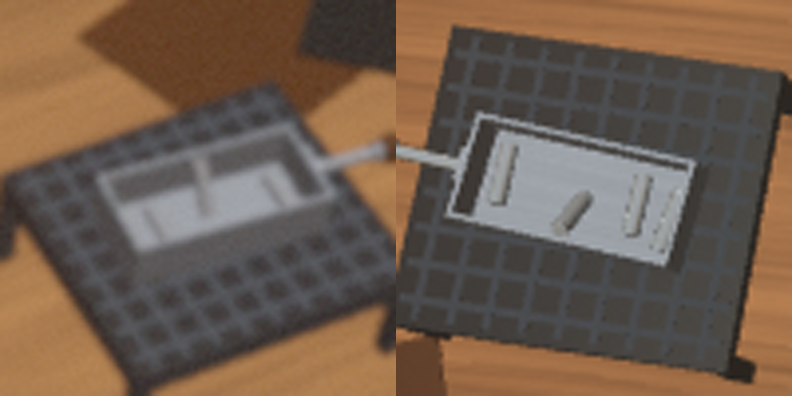

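View pics/s.png

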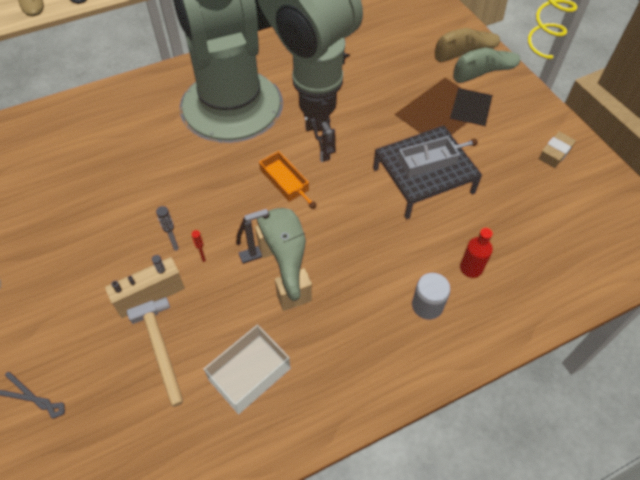

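Run:
```python
from workcell import job
print(job.job_done())
```

```text
the job is handed in; nothing more can be done
None
```

The job is done and handed in at about 35.5 s of the 72 s. I pushed the hinge pin out into the pan with the drift. Then I put the drift back in its hole, drew the pan out by its knob, carried it level and set it on the stand.

- **Pushing:** readings were about 10 N at the end of each stroke, then fell to about 0 N when the pin dropped free. I read the force only at the end of each move call. The first 6 mm also showed about 4 N of side rub from the bore, which I eased by shifting slightly. After I went 7 mm further, a brief pull of about 10 N appeared and was already fading when I withdrew.
- **Pan and pins:** the last pictures show the pan flat with all four pins in it. The dropped pin leans against a side wall instead of lying flat.
- **Placing:** the pan's middle is an estimated few millimetres from the stand's middle. The two cameras disagree by about 10 mm on where both are, well inside the 40 mm allowed.
- **Drift:** it stands upright in the tool block with its shoulder at the top, about 0.5 mm from its starting height by the arm's reading.
- **Other items:** the hammer, tub, tin and bottle look unmoved, by eye only. The gripper was open and clear of everything at hand-in.

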